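# Re-tension the cam clamp that holds a microscope down

## Robot

A 6-joint arm with a two-finger parallel gripper is mounted at the origin on the work surface. World frame = base frame: x ahead of the robot, y to its left, z up, the work surface at z = 0. Lengths are in m, angles in degrees, forces in N, time in s.
With the tool pointing down it reaches from about 0.35 to 0.875 m from the base axis. Payload 4.2 kg.
Tool frame: the origin (TCP) lies between the finger pads; the fingertips stand 17 mm ahead of it and the grasp point (between the pads) lies 2 mm behind it; z points along the fingers, y is the direction in which the jaws open and shut (so a half turn about z gives the same grasp; the last joint's range is limited). The gripper opens to 87 mm and grips with 3 to 60 N. Pads are 19 mm wide; open, the fingers measure 117 mm over their backs; the gripper's body (75 mm by 190 mm) begins 51 mm behind the grasp point.
Start: joints at [77.957, 22.042, 0.453, 0, -68.411, -14.817], TCP at [0.282, 0.558, 0.24] pointing down, gripper open.
Joint ranges: [-179.83, 179.83], [-69.29, 118.12], [-61.27, 80.66], [-181.25, 117.63], [-171.15, -9.14], [-177.46, 177.46]. Speed limits (degrees/s): [159.86, 159.86, 180, 180, 180, 180].

## Interface

Orientations are given as a 3x3 rotation matrix whose columns are the frame's x, y, z axes.
In Python, from station import r gives the robot as it stands.
- The arm moves only by the shell command python3 -m creep 'ROWS'. ROWS is JSON, a list of rows, each a list of 7 numbers: the opening, from 0 (shut) to 1 (fully open), then the shift along the tool's x, y, z scaled (see below), then the turn, a rotation vector about the tool's x, y, z scaled (see below). A call has 1 to 5 rows; each row is the pose to reach, as a shift and turn from the pose measured when the call began, along the tool's axes at that moment, turning the shorter way round; what a row does not reach only later rows make up. The controller multiplies each number of a shift by 300 mm and each number of a turn by 180 degrees. A row lasts 1/12 s, in which the tool goes at most 41.7 mm and 7.16 degrees, less where a joint would pass 70% of its speed; a pose out of reach is approached as far as the arm can. A call with a number of a shift or a turn outside -1 to 1 is refused whole. A call with a gripper value outside its range is refused whole. The fingers move at their own pace and stop on an object; the grip force is fixed at half the most. Time passes only in rows, so rows that repeat a pose let the fingers close. It gives the time, the measured TCP pose, the force and the opening at its end, in the units of the state.
- r.sense(): the state, without advancing time (a new reading comes with each control period).
- r.capture(name): name is "scene" or "top" or "wrist"; returns the picture (420x560x3 uint8, blue, green, red); there is no depth.
- r.camera_model(name): a dict with "mtx" (3x3 intrinsics, pixels), "R" (3x3) and "t" (3): a world point X has camera coordinates R X + t; the wrist camera has in their place "mount" (4x4, takes a point from camera to tool coordinates, whose origin is the TCP and whose axes are the flange's). Camera axes: x right, y down, z forward; pixel columns grow to the right and rows downward; lengths in m; the calibration is good to about 2 mm. A picture is of the moment at which its call begins: read the wrist's pose just before it. camera_model takes no time and is no camera call.
- r.finish_job(): hands the job in, once; it reports no verdict.
Trained networks look in the newest picture that a camera, given by its name, has taken for a name from the list of things; names that differ only in an ending like _2 or _b are one class to them, and where a whole thing is asked for, a point or a joint stands for the part that bears it (a point fixed in the world has none). Each returns a list of dicts, best first, with "score" (0 to 1); they miss things now and then, are a little off and sometimes report something else, mostly with a low value. They report only what shows in the picture. A call takes as long as a camera call. They do not tell look-alikes from the thing itself.
- r.recognise(camera, target): "rect" ([left, top, right, bottom] as shares, 0 to 1, of the picture: columns of its width, rows of its height, round what is visible of it).
- r.outline_of(camera, target): "pixels" (420x560 bool, what is visible of it) and "rect" ([left, top, right, bottom] as shares, 0 to 1, of the picture: columns of its width, rows of its height, round what is visible of it).
The state is a dict: "time_s": time; "joints": joint angles; "joint_velocities": joint speeds; "effort": joint torques, N m; "tcp_pos": TCP position; "ee_rot": TCP orientation; "wrist_force": force on the tool from outside, world axes, zero at the start; "moment": the same for the moment, N m; "gripper_width": opening from 0.0 (shut) to 1.0 (fully open).
Only numpy, scipy, OpenCV 4.12 (cv2) and the standard library are available. Lean on these libraries where they do the work, as an engineer would, in place of code of your own. Each camera call takes 0.05 s, during which the arm holds its last target.

## Task

The microscope's foot sits slack in the bench's cam hold-down clamp. Flip the clamp's lever fully open and, with it open, wind the wing nut clockwise until the rubber pad just bears on the foot and no further, then flip the lever fully closed and let go, so that the foot is held firmly but not crushed. Leave the microscope where it stands and the glassware alone.

Things in the scene. Friction and masses are not known exactly. Their poses are not given: they have to be found in the camera images.
- clamp: The cam clamp, bolted to the bench: grey housing 70 x 60 x 48 mm high on a 100 x 90 mm plate. Origin under its centre, on the bench top; z up. On a steel bolt up its z axis sit a steel strap, a stack of disc springs and the wing nut. The strap reaches to +y over the microscope's foot; the cam lever is on the -y side and points to -x when closed. Yaw is within 0.4 rad of the world's.
- lever (a joint): Cam lever angle: 0 = closed (stop), towards the clamp's -x, rising 0.17 rad from level; 1.75 rad = open (stop), just past upright. Turns in a vertical plane about lever_axis; stays where left (self-locking, friction about 0.35 N m). Opening lifts nut and strap evenly by 3.5 mm in all. Once the pad bears on the foot, closing takes 3 N at the knob rising to about 6 N at the end.
- lever_axis (a point): Centre of the lever's pivot, 78 mm to the clamp's -y and 30 mm above the bench. Axes as the clamp's; the lever turns about y, a positive angle raising its knob.
- lever_knob (a point): Centre of the black ball knob at the lever's end: 28 mm diameter, free on its +y and -y sides, 105 mm from the lever's pivot. Closed, it is 48 mm above the bench and 103 mm to the pivot's -x.
- nut_grip (a point): Centre of the upright wing on the black wing nut: a bar 66 mm long (point's x), 14 mm thick (y), 38 mm high (24 below the point, 14 above), some 112 mm above the bench, on a round hub 30 mm wide. Clockwise from above lowers nut and strap 3 mm per rad, against 0.5 N m of friction. The wing starts within 0.3 rad of the clamp's x; 1.3 to 2.9 rad bring the pad onto the foot (lever open).
- strap_end (a point): On the top face of the steel strap (32 mm wide, 118 mm long, 14 mm thick), above the rubber pad at its far end, 72 mm to the clamp's +y. Axes as the clamp's. The pad below (30 x 28 mm) is worn by an unknown amount: its underside is 25 to 28 mm below this point.
- strap: The steel strap with its pad; origin on the clamp's z axis, 55 mm below the strap's underside. It only moves up and down. Once the pad bears on the foot the strap stops, the disc springs yield (10 N, then roughly 20 N per mm) while the nut goes on down, and the torque to turn the nut climbs by some 0.2 N m per rad.
- scope: A stereo microscope, 3 kg, standing loose on the bench: a cream foot 150 x 170 mm, 40 mm high, with a column and head 290 mm high over the half farther from the clamp. Origin under the foot's centre; z up. The foot's near edge lies under the strap's pad.
- beaker: White plastic beaker, 96 mm wide, 120 mm high; bystander. Origin under its centre.
- jar: Glass jar with white lid, 68 mm wide, 85 mm high; bystander. Origin under its centre.
- flask: Amber bottle, 56 mm wide, 140 mm high; bystander. Origin under its centre.
- dish: Clear flat culture dish, 94 mm wide, 19 mm high; bystander. Origin under its centre.
Mind the look-alikes: they are no part of the job. What is meant by the clamp is not red or yellow, and is the larger of those in its own colour.

How it is judged:
By the outcome, as a careful person would: the job done as asked, in the order asked, and still so for the second after the job is handed in, with the robot touching nothing.
It also fails if it takes over 72 s, if anything falls off the work surface, if the arm or the gripper's body presses on something with over 40 N, if the wrist force passes 120 N, or if a joint passes its speed limit or range.

## Working session

There is one attempt and no reset: what is moved stays moved. The work goes in short steps, Python scripts to look and compute and a shell command to move; the robot and the scene stay as the last step left them, time stands still between calls to the robot, and variables do not carry over. Pictures are saved under pics/ and viewed, and the job is handed in when it is done.

```bash
ls -la; mkdir -p pics; python3 - <<'E'
from station import r
import cv2,json
s=r.sense(); print(s)
for n in("scene","top","wrist"):
    cv2.imwrite(f"pics/{n}0.png",r.capture(n))
    print(n,r.camera_model(n))
E
```

```text
total 12
drwxr-xr-x  3 agent agent 4096 Dec  7 15:59 .
drwxr-xr-x 23 root  root  4096 Dec  7 15:59 ..
drwxr-xr-x  2 agent agent 4096 Dec  7 15:59 pics
{'time_s': 0.0, 'joints': array([ 7.79570569e+01,  2.20901537e+01,  3.81927810e-01, -2.94084597e-02,
       -6.84116118e+01, -1.48170567e+01]), 'joint_velocities': array([ 0.01660309, -0.03296314,  0.04448803, -0.01635386, -0.07863982,
        0.0214362 ]), 'effort': array([-8.19691331e-05, -3.90666711e+01,  1.87401634e+01,  4.21997756e+00,
        1.09945703e-02, -1.94795525e-04]), 'tcp_pos': array([0.28210447, 0.55709021, 0.23847955]), 'ee_rot': array([[ 8.92027639e-01, -4.51979951e-01, -9.03148548e-04],
       [-4.51980847e-01, -8.92025519e-01, -1.94590479e-03],
       [ 7.38783994e-05,  2.14400670e-03, -9.99997699e-01]]), 'wrist_force': array([ 0.3261758 , -0.74331382, -0.13242917]), 'moment': array([0.0178378 , 0.01164032, 0.01317482]), 'gripper_width': 0.9996038565135003}
scene {'mtx': array([[404.36168187,   0.        , 278.03787449],
       [  0.        , 404.36168187, 212.69745267],
       [  0.        ,   0.        ,   1.    
[... 403 characters left out ...]
6, -0.99970482,  0.02285777],
       [-0.98393189,  0.00402206, -0.1784989 ],
       [ 0.17835428, -0.02396012, -0.98367457]]), 't': array([-0.04090641,  0.56707778,  1.19474635])}
wrist {'mtx': array([[301.46272253,   0.        , 277.02916696],
       [  0.        , 301.46272253, 211.5714885 ],
       [  0.        ,   0.        ,   1.        ]]), 'mount': array([[-9.26211497e-04, -9.52368532e-01, -3.04948065e-01,
         8.43122455e-02],
       [ 9.99999569e-01, -8.61369929e-04, -3.47172175e-04,
        -8.52866887e-05],
       [ 6.79627610e-05, -3.04948255e-01,  9.52368919e-01,
        -1.45288765e-01],
       [ 0.00000000e+00,  0.00000000e+00,  0.00000000e+00,
         1.00000000e+00]])}
```

View pics/scene0.png

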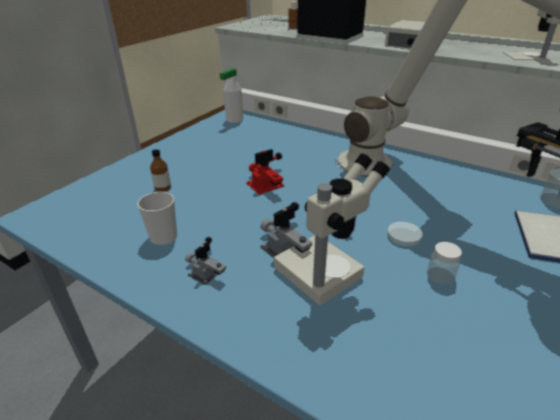

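View pics/top0.png

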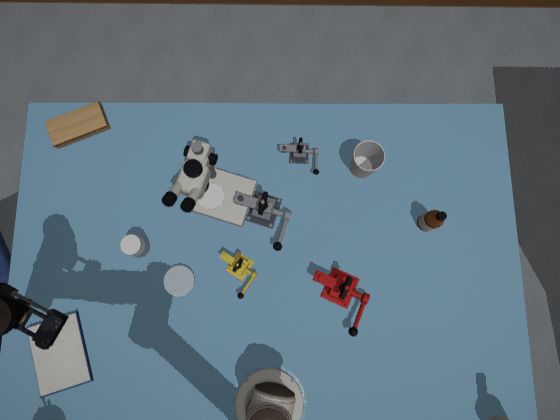

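View pics/wrist0.png

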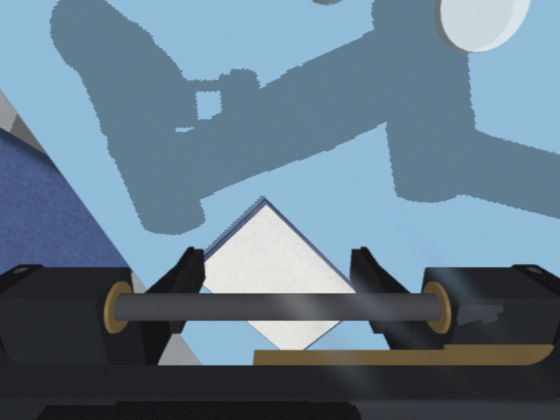

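```bash
cat > h.py <<'E'
import numpy as np,cv2
from station import r
def ray(cam,u,v,z):
    m=r.camera_model(cam);K=np.array(m["mtx"]);R=np.array(m["R"]);t=np.array(m["t"])
    return ray_(K,R,t,u,v,z)
def ray_(K,R,t,u,v,z):
    d=R.T@np.linalg.solve(K,[u,v,1]);c=-R.T@t
    return c+d*(z-c[2])/d[2]
def proj(cam,X):
    m=r.camera_model(cam);x=m["mtx"]@(m["R"]@np.array(X)+m["t"]);return x[:2]/x[2]
def wristcam(s):
    m=r.camera_model("wrist");M=np.array(m["mount"]);R=np.array(s["ee_rot"]);p=np.array(s["tcp_pos"])
    Rw=R@M[:3,:3];c=R@M[:3,3]+p
    return m["mtx"],Rw.T,-Rw.T@c
E
python3 - <<'E'
from h import *
im=cv2.imread("pics/top0.png");c=im[170:270,180:310];cv2.imwrite("pics/topz.png",cv2.resize(c,None,fx=6,fy=6,interpolation=cv2.INTER_CUBIC))
im=cv2.imread("pics/scene0.png");c=im[170:310,240:380];cv2.imwrite("pics/scz.png",cv2.resize(c,None,fx=4,fy=4,interpolation=cv2.INTER_CUBIC))
for n in ("lever_knob","nut_grip","strap_end","clamp","strap","scope"):
    for cam in("top","scene"):
        for o in r.recognise(cam,n)[:4]:
            q=np.array(o["rect"])*[560,420,560,420];print(n,cam,round(o["score"],2),q.round(1))
print(r.sense()["time_s"])
E
```

```text
lever_knob top 0.52 [349.4 296.1 367.1 336.9]
lever_knob top 0.51 [316.7 148.6 319.3 174.8]
lever_knob top 0.46 [273.7 211.2 289.8 252.6]
lever_knob scene 0.47 [261.5 202.2 299.4 232.3]
nut_grip top 0.64 [297.3 143.  303.6 150.3]
nut_grip top 0.52 [338.9 278.  353.4 299. ]
nut_grip top 0.5 [259.5 190.7 267.5 214.6]
nut_grip scene 0.58 [195.7 242.3 213.3 261.3]
nut_grip scene 0.57 [275.5 205.2 296.8 225.4]
nut_grip scene 0.47 [253.5 148.4 274.5 164.8]
strap_end top 0.86 [312.7 271.4 352.8 294.7]
strap_end top 0.71 [220.4 249.7 244.  266.8]
strap_end top 0.66 [232.8 194.2 273.  214.1]
strap_end top 0.43 [282.9 145.7 304.6 154.1]
strap_end scene 0.8 [273.5 228.7 314.3 256.4]
strap_end scene 0.7 [205.2 257.3 228.1 274.7]
strap_end scene 0.5 [258.2 165.3 281.3 184.3]
clamp top 0.96 [221.1 253.1 255.5 298.3]
clamp top 0.95 [280.6 141.  318.6 177.3]
clamp top 0.78 [313.4 270.9 367.8 338.9]
clamp top 0.72 [236.  190.1 291.5 252. ]
clamp scene 0.89 [260.1 203.3 313.5 256.1]
clamp scene 0.73 [184.5 237.7 229.  283.3]
clamp scene 0.6 [248.6 151.3 284.5 197.6]
strap top 0.79 [314.1 270.8 353.3 296. ]
strap top 0.74 [280.6 143.4 307.1 151. ]
strap top 0.62 [234.8 192.2 275.9 212.9]
strap top 0.59 [222.3 251.7 244.6 269.4]
strap scene 0.66 [274.4 228.9 314.8 253. ]
strap scene 0.52 [197.6 257.  226.5 276.6]
scope top 0.96 [161.5 138.3 255.7 227.3]
scope scene 0.87 [275.5 155.3 391.6 303.2]
0.75
```

View pics/topz.png

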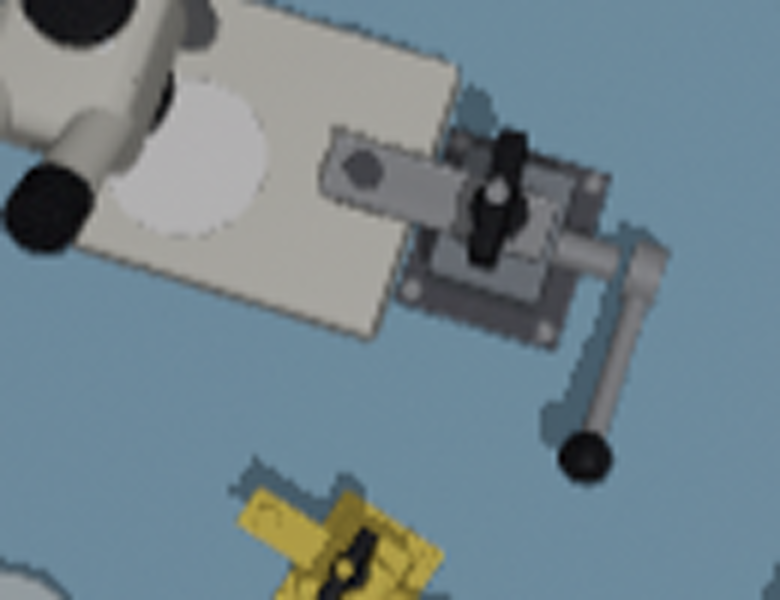

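View pics/scz.png

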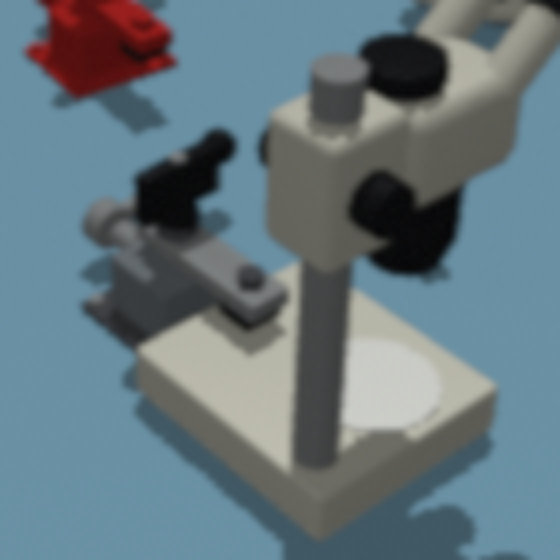

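```bash
python3 - <<'E'
from h import *
f=lambda x,y,z:ray("top",180+(x+.5)/6-.5,170+(y+.5)/6-.5,z)
pl=[f(*p,0.008) for p in((452,128),(608,177),(552,348),(402,300))]
print(np.round(pl,3), np.mean(pl,0).round(4))
for i in range(4): d=pl[(i+1)%4]-pl[i]; print(np.linalg.norm(d).round(4),np.degrees(np.arctan2(d[1],d[0])).round(1))
k=f(585,457,.048);print("knob",k)
a=f(513,135,.12);b=f(481,262,.12);d=a-b;print("nut",a,b,(a+b)/2,np.linalg.norm(d),np.degrees(np.arctan2(d[1],d[0])))
print("bolt",f(497,190,.128))
print("lever hub",f(646,265,.03))
e=f(362,170,.08);print("strapend",e)
yaws=[]
E
```

```text
[[ 0.641  0.046  0.008]
 [ 0.614 -0.038  0.008]
 [ 0.522 -0.008  0.008]
 [ 0.548  0.072  0.008]] [0.5815 0.018  0.008 ]
0.0876 -108.0
0.0968 161.8
0.0832 71.8
0.0966 -15.6
knob [ 0.46087074 -0.0242563   0.048     ]
nut [0.61148698 0.01057996 0.12      ] [0.54864131 0.02603535 0.12      ] [0.58006415 0.01830766 0.12      ] 0.06471821262652828 -13.816345798176657
bolt [0.58246645 0.01812252 0.128     ]
lever hub [ 0.5625626  -0.05674088  0.03      ]
strapend [0.60290303 0.08729142 0.08      ]
```

```bash
python3 - <<'E'
from h import *
for p in((169,199),(188,203),(217,157),(196,146)):
  print(p,ray("top",*p,.28).round(3),ray("top",*p,.2).round(3))
s=r.sense();R=s["ee_rot"];p=s["tcp_pos"]
for t in((0.30,0.22,0.24),(.45,-.025,.17)):
  print(t,(R.T@(np.array(t)-p)/.3).round(3))
E
```

```text
(169, 199) [0.558 0.247 0.28 ] [0.575 0.268 0.2  ]
(188, 203) [0.547 0.2   0.28 ] [0.563 0.217 0.2  ]
(217, 157) [0.667 0.13  0.28 ] [0.693 0.141 0.2  ]
(196, 146) [0.696 0.184 0.28 ] [0.725 0.2   0.2  ]
(0.3, 0.22, 0.24) [ 0.561  0.977 -0.001]
(0.45, -0.025, 0.17) [1.376 1.48  0.232]
```

```bash
python3 -m creep '[[1,0.56,0.98,0,0,0,0],[1,0.56,0.98,0,0,0,0],[1,0.56,0.98,0,0,0,0],[1,0.56,0.98,0,0,0,0],[1,0.56,0.98,0,0,0,0]]'; cat >> h.py <<'E'
from scipy.spatial.transform import Rotation as Ro
YAW=np.radians(-17.5)
def down(yaw): # tool x at world angle yaw, z down
    c,s=np.cos(yaw),np.sin(yaw); return np.array([[c,s,0],[s,-c,0],[0,0,-1.]])
def go(t,yaw_deg=-17.5):
    s=r.sense();R=s["ee_rot"];p=s["tcp_pos"]
    sh=R.T@(np.array(t)-p)/.3
    rv=Ro.from_matrix(R.T@down(np.radians(yaw_deg))).as_rotvec()/np.pi
    print("at",p.round(4),"yaw",np.degrees(np.arctan2(R[1,0],R[0,0])).round(2),"t",s["time_s"],"F",s["wrist_force"].round(2),"M",s["moment"].round(3),"w",round(s["gripper_width"],3),"j",s["joints"].round(1))
    print("row",sh.round(4),rv.round(4))
E
python3 -c "
from h import *
go((.42,-.02,.17))"
```

```text
time_s: 1.17
tcp_pos: [0.2926, 0.3475, 0.2395]
ee_rot: [[0.892, -0.451, 0.0], [-0.451, -0.892, 0.0], [0.0, -0.0, -1.0]]
wrist_force: [0.4, 0.0, 1.8]
gripper_width: 0.998
at [0.2926 0.3475 0.2395] yaw -26.83 t 1.1667 F [0.41 0.   1.79] M [-0.016 -0.066 -0.02 ] w 0.998 j [ 70.5   5.2 -22.3   0.  -62.6  -7.3]
row [0.9317 0.9016 0.2316] [-0.     -0.     -0.0518]
```

```bash
python3 -m creep '[[1,0.93,0.90,0.15,0,0,-0.052],[1,0.93,0.90,0.15,0,0,-0.052],[1,0.93,0.90,0.15,0,0,-0.052],[1,0.93,0.90,0.15,0,0,-0.052],[1,0.93,0.90,0.15,0,0,-0.052]]'
python3 -c "
from h import *
go((.42,-.02,.17))"
```

```text
time_s: 1.58
tcp_pos: [0.3599, 0.1532, 0.2162]
ee_rot: [[0.954, -0.299, 0.001], [-0.299, -0.954, 0.001], [0.001, -0.002, -1.0]]
wrist_force: [0.7, 0.7, 0.3]
gripper_width: 1.002
at [0.3599 0.1532 0.2162] yaw -17.4 t 1.5833 F [0.75 0.67 0.26] M [ 0.048 -0.164  0.029] w 1.002 j [ 47.2  -0.4 -31.8   0.  -58.5  25.4]
row [0.3638 0.4913 0.1535] [-0.0005 -0.0003  0.0005]
```

```bash
python3 -m creep '[[0.7,0.364,0.491,0.154,0,0,0],[0.7,0.364,0.491,0.154,0,0,0],[0.7,0.364,0.491,0.154,0,0,0],[0.7,0.364,0.491,0.154,0,0,0],[0.7,0.364,0.491,0.154,0,0,0]]'
python3 - <<'E'
from h import *
go((.42,-.02,.17))
s=r.sense();im=r.capture("wrist");cv2.imwrite("pics/w1.png",im)
np.savez("w1.npz",R=s["ee_rot"],p=s["tcp_pos"])
E
```

```text
time_s: 2.0
tcp_pos: [0.4201, -0.0229, 0.1692]
ee_rot: [[0.953, -0.301, 0.001], [-0.301, -0.953, 0.001], [0.0, -0.001, -1.0]]
wrist_force: [-0.3, 0.7, 0.9]
gripper_width: 0.732
at [ 0.4201 -0.0229  0.1692] yaw -17.55 t 2.0 F [-0.28  0.68  0.93] M [ 0.011 -0.016  0.004] w 0.732 j [ 19.2   6.1 -32.6  -0.  -51.3  53.3]
row [-0.0033 -0.0092 -0.0028] [-0.0004 -0.0001 -0.0003]
```

View pics/w1.png

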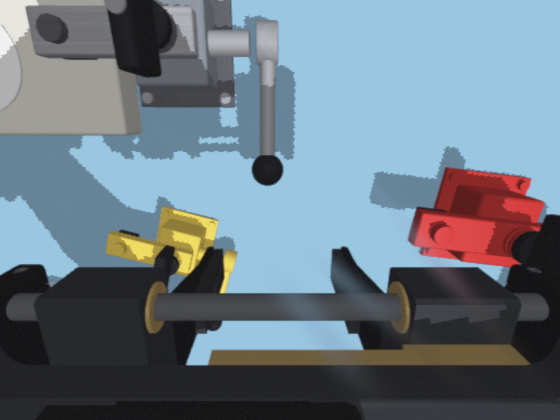

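```bash
python3 - <<'E'
from h import *
d=np.load("w1.npz");K,R,t=wristcam(dict(ee_rot=d["R"],tcp_pos=d["p"]))
w=lambda u,v,z:ray_(K,R,t,u,v,z).round(4)
print("knob",w(267,170,.048))
print("hub",w(267,45,.045),"rodline",w(267,66,.03),w(267.5,150,.045))
print("yellow top corner",w(217,218,.03),w(235,255,.03),w(107,240,.05),w(180,265,.075))
print("plate corner",w(145,105,.006),w(232,105,.006))
for p in((254,270),(239,295),(222,255)): print(ray("top",*p,.03).round(3))
E
```

```text
knob [ 0.459  -0.0256  0.048 ]
hub [ 0.5538 -0.0566  0.045 ] rodline [ 0.5415 -0.052   0.03  ] [ 0.4752 -0.0313  0.045 ]
yellow top corner [0.4255 0.0386 0.03  ] [0.3819 0.0354 0.03  ] [0.4417 0.1401 0.05  ] [0.4062 0.0718 0.075 ]
plate corner [0.548  0.0707 0.006 ] [ 0.5226 -0.0094  0.006 ]
[0.389 0.046 0.03 ]
[0.315 0.091 0.03 ]
[0.435 0.144 0.03 ]
```

```bash
python3 -c "
from h import *
go((.459,-.0255,.10));go((.459,-.0255,.046))"
```

```text
at [ 0.4203 -0.0244  0.1683] yaw -17.68 t 2.05 F [ 1.43 -1.72  0.18] M [-0.241 -0.123 -0.065] w 0.723 j [ 19.    6.2 -32.6  -0.  -51.3  53.4]
row [ 0.1242 -0.0357  0.2273] [ 0.0002  0.0004 -0.001 ]
at [ 0.4203 -0.0244  0.1683] yaw -17.68 t 2.05 F [ 1.43 -1.72  0.18] M [-0.241 -0.123 -0.065] w 0.723 j [ 19.    6.2 -32.6  -0.  -51.3  53.4]
row [ 0.1244 -0.0358  0.4073] [ 0.0002  0.0004 -0.001 ]
```

```bash
python3 -m creep '[[0.55,0.124,-0.036,0.22,0,0,0],[0.55,0.124,-0.036,0.22,0,0,0],[0.55,0.124,-0.036,0.407,0,0,0],[0.55,0.124,-0.036,0.407,0,0,0],[0.55,0.124,-0.036,0.407,0,0,0]]'
python3 - <<'E'
from h import *
go((.459,-.0255,.046))
s=r.sense();im=r.capture("wrist");cv2.imwrite("pics/w2.png",im)
E
```

```text
time_s: 2.47
tcp_pos: [0.4562, -0.0263, 0.0425]
ee_rot: [[0.952, -0.305, -0.01], [-0.305, -0.952, -0.002], [-0.009, 0.005, -1.0]]
wrist_force: [-0.4, -0.5, -0.3]
gripper_width: 0.558
at [ 0.4562 -0.0263  0.0425] yaw -17.75 t 2.4667 F [-0.43 -0.48 -0.27] M [-0.06   0.037  0.071] w 0.558 j [ 17.1  21.2 -36.2  -0.1 -33.2  55.2]
row [ 0.0079 -0.0051 -0.0116] [ 0.0017  0.0028 -0.0014]
```

View pics/w2.png

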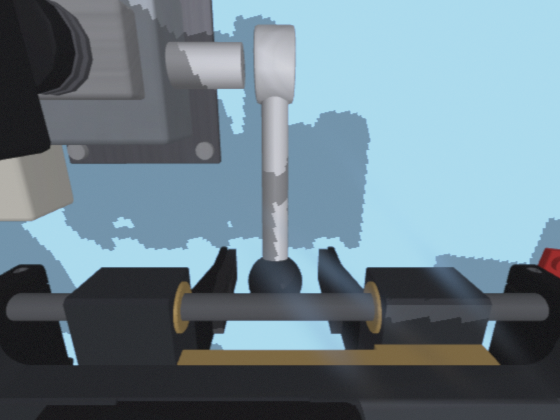

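```bash
python3 -m creep '[[0.55,0.008,-0.005,-0.012,0.0017,0.0028,-0.0014],[0,0.008,-0.005,-0.012,0.0017,0.0028,-0.0014],[0,0.008,-0.005,-0.012,0.0017,0.0028,-0.0014],[0,0.008,-0.005,-0.012,0.0017,0.0028,-0.0014],[0,0.008,-0.005,-0.012,0.0017,0.0028,-0.0014]]'
python3 - <<'E'
from h import *
def arc(a):
    P=np.array([.5576,-.0564]);x=np.array([np.cos(YAW),np.sin(YAW)])
    k=P-x*.105*np.cos(a+.17); return [k[0],k[1],.03+.105*np.sin(a+.17)-.002]
go((.459,-.0255,.046))
for a in(.2,.4,.6,.8):print(a,np.round(arc(a),4));go(arc(a))
E
```

```text
time_s: 2.93
tcp_pos: [0.461, -0.0252, 0.0494]
ee_rot: [[0.954, -0.299, 0.006], [-0.299, -0.954, 0.001], [0.006, -0.003, -1.0]]
wrist_force: [0.4, -12.4, 1.0]
gripper_width: 0.334
at [ 0.461  -0.0252  0.0494] yaw -17.39 t 2.9333 F [  0.37 -12.44   1.02] M [-3.655 -0.227  0.012] w 0.334 j [ 17.2  20.5 -35.9   0.1 -33.3  55.4]
row [-0.0062  0.0031  0.0114] [-0.0008 -0.0018  0.0006]
0.2 [ 0.4642 -0.027   0.066 ]
at [ 0.461  -0.0252  0.0494] yaw -17.39 t 2.9333 F [  0.37 -12.44   1.02] M [-3.655 -0.227  0.012] w 0.334 j [ 17.2  20.5 -35.9   0.1 -33.3  55.4]
row [ 0.0123  0.0024 -0.055 ] [-0.0008 -0.0018  0.0006]
0.4 [ 0.4733 -0.0298  0.0847]
at [ 0.461  -0.0252  0.0494] yaw -17.39 t 2.9333 F [  0.37 -12.44   1.02] M [-3.655 -0.227  0.012] w 0.334 j [ 17.2  20.5 -35.9   0.1 -33.3  55.4]
row [ 0.0443  0.0023 -0.1172] [-0.0008 -0.0018  0.0006]
0.6 [ 0.4857 -0.0337  0.1011]
at [ 0.461  -0.0252  0.0494] yaw -17.39 t 2.9333 F [  0.37 -12.44   1.02] M [-3.655 -0.227  0.012] w 0.334 j [ 17.2  20.5 -35.9   0.1 -33.3  55.4]
row [ 0.088   0.0022 -0.1717] [-0.0008 -0.0018  0.0006]
0.8 [ 0.501  -0.0386  0.1146]
at [ 0.461  -0.0252  0.0494] yaw -17.39 t 2.9333 F [  0.37 -12.44   1.02] M [-3.655 -0.227  0.012] w 0.334 j [ 17.2  20.5 -35.9   0.1 -33.3  55.4]
row [ 0.1417  0.0022 -0.2165] [-0.0008 -0.0018  0.0006]
```

```bash
python3 -m creep '[[0,0.012,0.008,-0.055,0,0,0],[0,0.044,0.008,-0.117,0,0,0],[0,0.088,0.008,-0.172,0,0,0],[0,0.142,0.008,-0.217,0,0,0],[0,0.142,0.008,-0.217,0,0,0]]'
cat >> h.py <<'E'
def arc(a):
    P=np.array([.5576,-.0564]);x=np.array([np.cos(YAW),np.sin(YAW)])
    k=P-x*.105*np.cos(a+.17); return [k[0],k[1],.03+.105*np.sin(a+.17)-.002]
def ang():
    p=r.sense()["tcp_pos"];x=np.array([np.cos(YAW),np.sin(YAW)]);d=p[:2]-[.5576,-.0564]
    print("lever ang",np.arctan2(p[2]+.002-.03,-(d@x))-.17,"rad",np.hypot(p[2]+.002-.03,d@x),"lat",d@[-x[1],x[0]])
E
python3 - <<'E'
from h import *
ang()
for a in(1.,1.2,1.4,1.6,1.78):go(arc(a))
E
```

```text
time_s: 3.35
tcp_pos: [0.5032, -0.0401, 0.118]
ee_rot: [[0.954, -0.298, 0.01], [-0.298, -0.954, 0.001], [0.01, -0.004, -1.0]]
wrist_force: [-5.1, 3.3, 11.2]
gripper_width: 0.3
lever ang 0.8377276449383361 rad 0.1064542536237734 lat -0.0008007125092157944
at [ 0.5032 -0.0401  0.118 ] yaw -17.35 t 3.35 F [-5.1   3.27 11.19] M [1.179 1.231 0.016] w 0.3 j [ 14.   17.6 -26.2   0.1 -45.6  58.6]
row [ 0.0531 -0.0026 -0.0217] [-0.0013 -0.003   0.0008]
at [ 0.5032 -0.0401  0.118 ] yaw -17.35 t 3.35 F [-5.1   3.27 11.19] M [1.179 1.231 0.016] w 0.3 j [ 14.   17.6 -26.2   0.1 -45.6  58.6]
row [ 0.12   -0.0025 -0.0418] [-0.0013 -0.003   0.0008]
at [ 0.5032 -0.0401  0.118 ] yaw -17.35 t 3.35 F [-5.1   3.27 11.19] M [1.179 1.231 0.016] w 0.3 j [ 14.   17.6 -26.2   0.1 -45.6  58.6]
row [ 0.1896 -0.0024 -0.0481] [-0.0013 -0.003   0.0008]
at [ 0.5032 -0.0401  0.118 ] yaw -17.35 t 3.35 F [-5.1   3.27 11.19] M [1.179 1.231 0.016] w 0.3 j [ 14.   17.6 -26.2   0.1 -45.6  58.6]
row [ 0.2591 -0.0022 -0.0405] [-0.0013 -0.003   0.0008]
at [ 0.5032 -0.0401  0.118 ] yaw -17.35 t 3.35 F [-5.1   3.27 11.19] M [1.179 1.231 0.016] w 0.3 j [ 14.   17.6 -26.2   0.1 -45.6  58.6]
row [ 0.3192 -0.0019 -0.022 ] [-0.0013 -0.003   0.0008]
```

```bash
python3 -m creep '[[0,0.053,-0.001,-0.022,0,0,0],[0,0.12,-0.001,-0.042,0,0,0],[0,0.19,-0.001,-0.048,0,0,0],[0,0.259,-0.001,-0.0405,0,0,0],[0,0.319,-0.001,-0.022,0,0,0]]'
python3 - <<'E'
from h import *
ang()
for a in(1.75,1.8):go(arc(a))
E
```

```text
time_s: 3.77
tcp_pos: [0.5963, -0.0696, 0.1294]
ee_rot: [[0.955, -0.297, 0.014], [-0.297, -0.955, -0.001], [0.014, -0.003, -1.0]]
wrist_force: [-3.2, -2.3, 10.7]
gripper_width: 0.285
lever ang 1.7844408670630596 rad 0.10931931395168804 lat -0.0009194996651749413
at [ 0.5963 -0.0696  0.1294] yaw -17.26 t 3.7667 F [-3.19 -2.29 10.67] M [-0.729  0.872 -0.037] w 0.285 j [  8.9  24.9 -12.2   0.2 -52.1  63.7]
row [-0.0168 -0.0031  0.0088] [-0.0011 -0.0044  0.0013]
at [ 0.5963 -0.0696  0.1294] yaw -17.26 t 3.7667 F [-3.19 -2.29 10.67] M [-0.729  0.872 -0.037] w 0.285 j [  8.9  24.9 -12.2   0.2 -52.1  63.7]
row [-0.0006 -0.003   0.0154] [-0.0011 -0.0044  0.0013]
```

```bash
python3 -m creep '[[0,0.012,0,0.012,0,0,0],[0,0.02,0,0.02,0,0,0],[0,0.02,0,0.02,0,0,0]]'
python3 - <<'E'
from h import *
ang()
go(arc(1.75))
cv2.imwrite("pics/w3.png",r.capture("wrist"))
E
```

```text
time_s: 4.02
tcp_pos: [0.6051, -0.0724, 0.126]
ee_rot: [[0.955, -0.296, 0.021], [-0.296, -0.955, -0.003], [0.021, -0.004, -1.0]]
wrist_force: [3.5, -4.9, 4.1]
gripper_width: 0.257
lever ang 1.8733731117653587 rad 0.11002808774697252 lat -0.0009644716439284426
at [ 0.6051 -0.0724  0.126 ] yaw -17.22 t 4.0167 F [ 3.51 -4.93  4.11] M [-1.304 -0.849 -0.107] w 0.257 j [  8.5  25.7 -11.5   0.4 -51.6  64. ]
row [-0.0471 -0.0035 -0.0033] [-0.0012 -0.0067  0.0016]
```

View pics/w3.png

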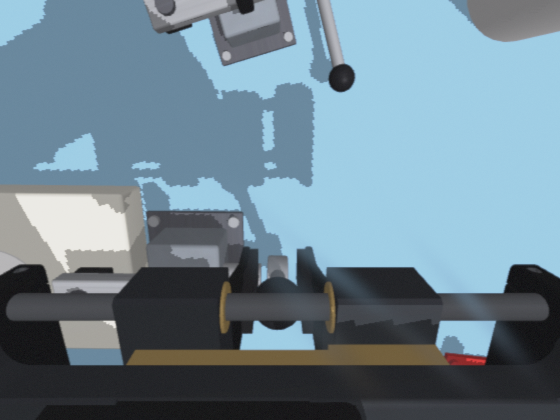

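```bash
python3 -m creep '[[0.6,-0.01,0,0,0,0,0],[0.6,-0.01,0,0,0,0,0],[0.6,-0.01,0,-0.1,0,0,0],[0.6,-0.01,0,-0.2,0,0,0],[0.6,-0.01,0,-0.25,0,0,0]]'
python3 - <<'E'
from h import *
go((.53,.034,.2),-13.8)
cv2.imwrite("pics/s4.png",cv2.resize(r.capture("scene")[150:310,220:400],None,fx=4,fy=4,interpolation=cv2.INTER_CUBIC))
cv2.imwrite("pics/w4.png",r.capture("wrist"))
E
```

```text
time_s: 4.48
tcp_pos: [0.6012, -0.0712, 0.2041]
ee_rot: [[0.955, -0.295, 0.025], [-0.295, -0.955, -0.003], [0.025, -0.005, -1.0]]
wrist_force: [0.6, -0.2, 0.3]
gripper_width: 0.543
at [ 0.6012 -0.0712  0.2041] yaw -17.17 t 4.4833 F [ 0.56 -0.23  0.3 ] M [-0.038 -0.005  0.005] w 0.543 j [  8.7  21.   -6.7   0.4 -60.9  63.9]
row [-0.3303 -0.2648  0.0067] [-0.0013 -0.008  -0.0187]
```

View pics/s4.png

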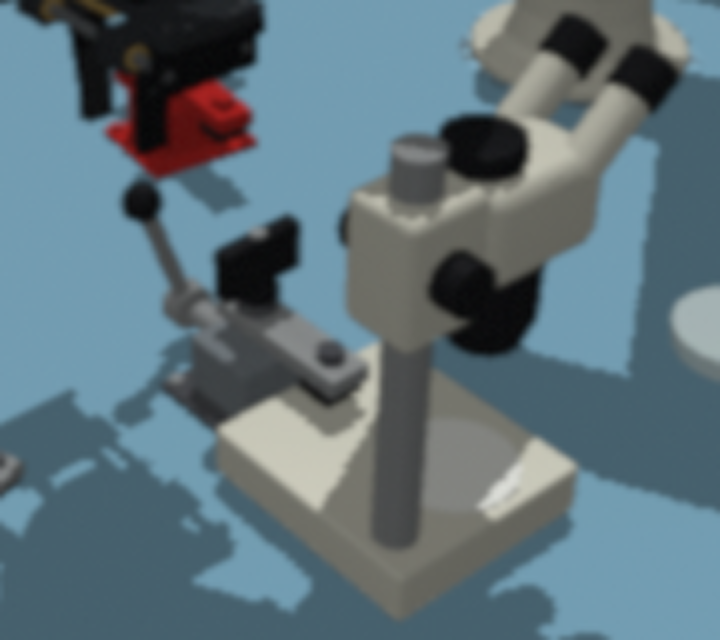

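View pics/w4.png

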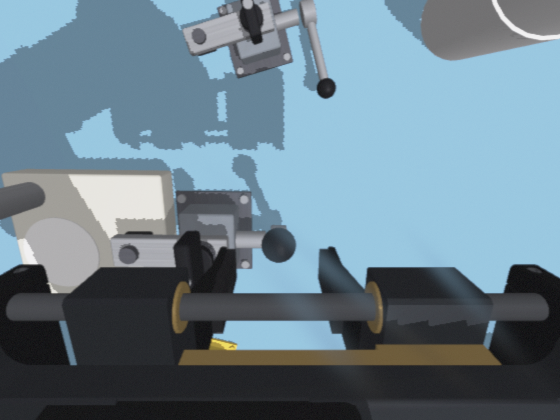

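```bash
python3 -m creep '[[0.6,-0.33,-0.265,0.007,0,-0.008,-0.019],[0.6,-0.33,-0.265,0.007,0,-0.008,-0.019],[0.6,-0.33,-0.265,0.007,0,-0.008,-0.019],[0.6,-0.33,-0.265,0.007,0,-0.008,-0.019],[0.6,-0.33,-0.265,0.007,0,-0.008,-0.019]]'
python3 - <<'E'
from h import *
go((.581,.018,.2),-13.8)
s=r.sense();im=r.capture("wrist");cv2.imwrite("pics/w5.png",im)
np.savez("w5.npz",R=s["ee_rot"],p=s["tcp_pos"])
E
```

```text
time_s: 5.0
tcp_pos: [0.5287, 0.0358, 0.1993]
ee_rot: [[0.972, -0.234, 0.001], [-0.234, -0.972, 0.004], [0.0, -0.005, -1.0]]
wrist_force: [0.6, -0.5, 0.5]
gripper_width: 0.601
at [0.5287 0.0358 0.1993] yaw -13.55 t 5.0 F [ 0.62 -0.49  0.51] M [-0.064 -0.055 -0.039] w 0.601 j [ 21.3  14.7 -16.3  -0.2 -58.8  55.3]
row [ 0.1836  0.0169 -0.0024] [-0.0015 -0.0001  0.0014]
```

View pics/w5.png

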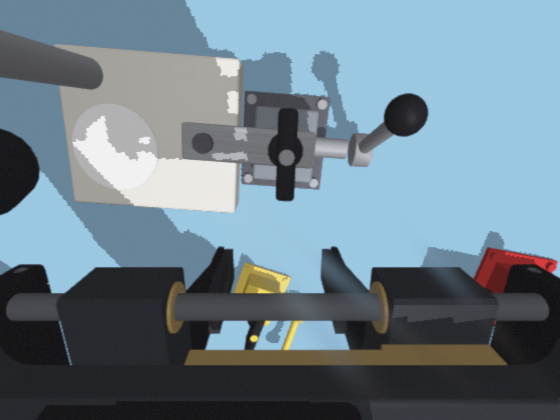

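```bash
python3 - <<'E'
from h import *
d=np.load("w5.npz");K,R,t=wristcam(dict(ee_rot=d["R"],tcp_pos=d["p"]))
w=lambda u,v,z:ray_(K,R,t,u,v,z)
a=w(287.5,109,.1295);b=w(285.5,200,.1295);e=a-b
print(a,b,(a+b)/2,np.linalg.norm(e),np.degrees(np.arctan2(e[1],e[0])))
print("bolt",w(287,158,.131),"knob",w(405,115,.131), arc(1.75))
im=cv2.imread("pics/w5.png")[85:225,160:340];cv2.imwrite("pics/w5z.png",cv2.resize(im,None,fx=4,fy=4,interpolation=cv2.INTER_CUBIC))
E
```

```text
[0.61287628 0.00869696 0.1295    ] [0.55109218 0.02447463 0.1295    ] [0.58198423 0.01658579 0.1295    ] 0.06376684074846956 -14.325340807797204
bolt [0.58112135 0.01643034 0.131     ] knob [ 0.59051543 -0.06730139  0.131     ] [np.float64(0.5918629618094964), np.float64(-0.06720307036194109), np.float64(0.1266627747369591)]
```

View pics/w5z.png

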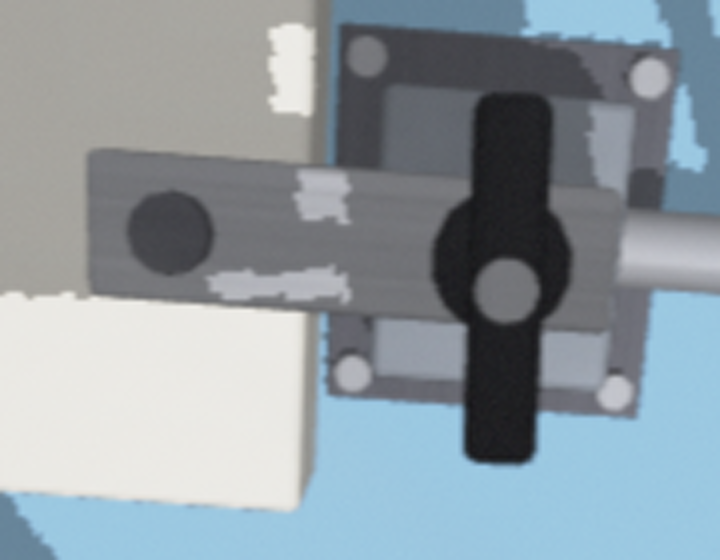

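```bash
python3 -c "
from h import *
go((.5815,.0172,.2),-14.3)
go((.5815,.0172,.115),-14.3)"
```

```text
at [0.5297 0.0349 0.1994] yaw -13.64 t 5.05 F [ 0.23  0.19 -0.03] M [-0.07   0.002 -0.049] w 0.597 j [ 21.2  14.8 -16.2  -0.2 -58.8  55.3]
row [ 0.1818  0.0167 -0.0017] [-0.0015 -0.0003  0.0036]
at [0.5297 0.0349 0.1994] yaw -13.64 t 5.05 F [ 0.23  0.19 -0.03] M [-0.07   0.002 -0.049] w 0.597 j [ 21.2  14.8 -16.2  -0.2 -58.8  55.3]
row [0.1815 0.018  0.2816] [-0.0015 -0.0003  0.0036]
```

```bash
python3 -m creep '[[0.5,0.182,0.017,0,-0.0015,0,0.0036],[0.5,0.182,0.017,0,-0.0015,0,0.0036],[0.5,0.182,0.018,0.05,-0.0015,0,0.0036],[0.5,0.182,0.018,0.14,-0.0015,0,0.0036],[0.5,0.182,0.018,0.14,-0.0015,0,0.0036]]'
python3 - <<'E'
from h import *
go((.5815,.0172,.115),-14.3)
s=r.sense();im=r.capture("wrist");cv2.imwrite("pics/w6.png",im)
E
```

```text
time_s: 5.47
tcp_pos: [0.5785, 0.015, 0.1516]
ee_rot: [[0.968, -0.251, -0.011], [-0.251, -0.968, -0.002], [-0.01, 0.004, -1.0]]
wrist_force: [-1.1, -0.7, -1.2]
gripper_width: 0.505
at [0.5785 0.015  0.1516] yaw -14.52 t 5.4667 F [-1.13 -0.72 -1.23] M [-0.057  0.186 -0.013] w 0.505 j [ 17.5  22.3 -12.7  -0.1 -55.6  58.1]
row [ 0.0089 -0.01    0.1219] [ 0.0013  0.0031 -0.0012]
```

View pics/w6.png

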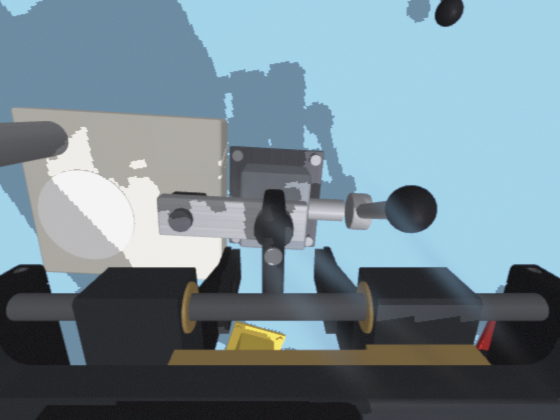

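Bar at columns 263–285, between the fingers (about 238 and 316). Descending with a slight correction.

```bash
python3 -m creep '[[0.5,0.009,-0.01,0.03,0.0013,0.003,0],[0.5,0.009,-0.01,0.08,0.0013,0.003,0],[0.5,0.009,-0.01,0.122,0.0013,0.003,0],[0.5,0.009,-0.01,0.122,0.0013,0.003,0]]'
python3 - <<'E'
from h import *
go((.5815,.0172,.115),-14.3)
E
```

```text
time_s: 5.85
tcp_pos: [0.5819, 0.0165, 0.1159]
ee_rot: [[0.968, -0.25, -0.001], [-0.25, -0.968, -0.001], [-0.001, 0.002, -1.0]]
wrist_force: [-1.7, -1.3, -0.1]
gripper_width: 0.498
at [0.5819 0.0165 0.1159] yaw -14.5 t 5.85 F [-1.72 -1.33 -0.12] M [-0.035  0.06   0.07 ] w 0.498 j [ 17.6  24.6 -15.    0.1 -50.4  57.9]
row [-0.0018 -0.0018  0.0031] [ 0.0005  0.0002 -0.0011]
```

```bash
python3 -m creep '[[0,0,0,0.003,0,0,0],[0,0,0,0.003,0,0,0],[0,0,0,0.003,0,0,0],[0,0,0,0.003,0,0,0],[0,0,0,0.003,0,0,0]]'
python3 - <<'E'
from h import *
go((.5815,.0172,.115),-14.3)
cv2.imwrite("pics/s6.png",r.capture("scene"))
E
```

```text
time_s: 6.27
tcp_pos: [0.5823, 0.0166, 0.1159]
ee_rot: [[0.968, -0.25, 0.001], [-0.25, -0.968, -0.001], [0.001, 0.001, -1.0]]
wrist_force: [-0.2, 0.3, -0.8]
gripper_width: 0.203
at [0.5823 0.0166 0.1159] yaw -14.5 t 6.2667 F [-0.21  0.25 -0.84] M [-0.05   0.039  0.055] w 0.203 j [ 17.6  24.6 -15.1   0.1 -50.3  57.9]
row [-0.003  -0.0013  0.0031] [ 0.0003 -0.0003 -0.0011]
```

```bash
python3 -m creep '[[0,0,0,0.003,0,0,0],[0,0,0,0.003,0,0,0],[0,0,0,0.003,0,0,0.022],[0,0,0,0.004,0,0,0.044],[0,0,0,0.005,0,0,0.067]]'
cat >> h.py <<'E'
def st():
    import json,os
    s=r.sense();R=s["ee_rot"];y=np.degrees(np.arctan2(R[1,0],R[0,0]))
    print("pos",s["tcp_pos"].round(4),"yaw",y.round(2),"turned",round((-14.4-y)%360,2),"F",s["wrist_force"].round(2),"M",s["moment"].round(3),"w",round(s["gripper_width"],3),"j6",s["joints"][5].round(1),"t",round(s["time_s"],2))
E
python3 -c "
from h import *
st()"
```

```text
time_s: 6.73
tcp_pos: [0.5822, 0.0166, 0.1151]
ee_rot: [[0.894, -0.447, 0.001], [-0.447, -0.894, -0.002], [0.001, 0.001, -1.0]]
wrist_force: [-1.6, 0.4, 5.8]
gripper_width: 0.158
pos [0.5822 0.0166 0.1151] yaw -26.58 turned 12.18 F [-1.59  0.38  5.84] M [0.11  0.67  0.446] w 0.158 j6 45.7 t 6.73
```

```bash
python3 -m creep '[[0,0,0,0.000,0,0,0.022],[0,0,0,0.001,0,0,0.044],[0,0,0,0.002,0,0,0.067],[0,0,0,0.0025,0,0,0.089],[0,0,0,0.003,0,0,0.111]]' | head -1;python3 -c "
from h import *
st()"
python3 -m creep '[[0,0,0,0.000,0,0,0.022],[0,0,0,0.001,0,0,0.044],[0,0,0,0.002,0,0,0.067],[0,0,0,0.0025,0,0,0.089],[0,0,0,0.003,0,0,0.111]]' | head -1
python3 -c "
from h import *
st();cv2.imwrite('pics/w7.png',r.capture('wrist'))"
```

```text
time_s: 7.15
pos [0.5821 0.0165 0.1141] yaw -46.6 turned 32.2 F [-0.84 -0.7   0.24] M [-0.013  0.155  0.454] w 0.158 j6 25.7 t 7.15
time_s: 7.57
pos [0.582  0.0165 0.1131] yaw -66.62 turned 52.22 F [0.21 0.02 0.22] M [0.063 0.105 0.418] w 0.155 j6 5.6 t 7.57
```

View pics/w7.png

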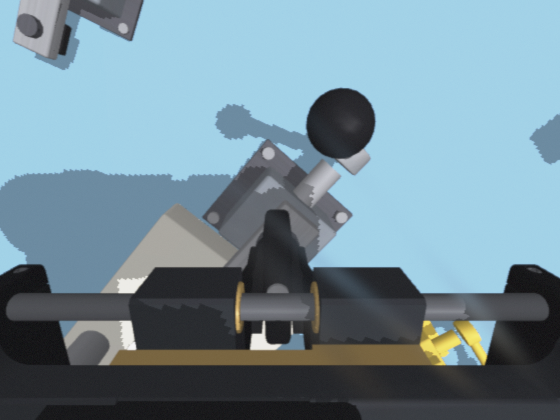

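```bash
Q='from h import *
st();cv2.imwrite("pics/sc_%d.png"%round(r.sense()["time_s"]*100),r.capture("scene"))'
python3 -m creep '[[0,0,0,0.0005,0,0,0.012],[0,0,0,0.001,0,0,0.024],[0,0,0,0.001,0,0,0.036]]' | head -1;python3 -c "$Q"
python3 -m creep '[[0,0,0,0.0005,0,0,0.012],[0,0,0,0.001,0,0,0.024],[0,0,0,0.001,0,0,0.036]]' | head -1;python3 -c "$Q"
python3 -m creep '[[0,0,0,0.0005,0,0,0.012],[0,0,0,0.001,0,0,0.024],[0,0,0,0.001,0,0,0.036]]' | head -1;python3 -c "$Q"
python3 -m creep '[[0,0,0,0.0005,0,0,0.012],[0,0,0,0.001,0,0,0.024],[0,0,0,0.001,0,0,0.036]]' | head -1;python3 -c "$Q"

```

```text
time_s: 7.87
pos [0.5819 0.0164 0.1127] yaw -73.14 turned 58.74 F [-0.29 -1.49  0.01] M [-0.034  0.116  0.482] w 0.16 j6 -1.0 t 7.87
time_s: 8.17
pos [0.5819 0.0164 0.1124] yaw -79.6 turned 65.2 F [-0.15 -0.01  0.56] M [-0.     0.079  0.471] w 0.159 j6 -7.4 t 8.17
time_s: 8.47
pos [0.5819 0.0165 0.1121] yaw -86.05 turned 71.65 F [0.3  0.11 0.27] M [0.071 0.12  0.481] w 0.158 j6 -13.9 t 8.47
time_s: 8.77
pos [0.5818 0.0165 0.1117] yaw -92.5 turned 78.1 F [-0.49 -0.19 -0.31] M [0.154 0.069 0.465] w 0.159 j6 -20.4 t 8.77
```

```bash
Q='from h import *
st();cv2.imwrite("pics/sc_%d.png"%round(r.sense()["time_s"]*100),r.capture("scene"))'
python3 -m creep '[[0,0,0,0.0005,0,0,0.012],[0,0,0,0.001,0,0,0.024],[0,0,0,0.001,0,0,0.036]]' | head -1;python3 -c "$Q"
python3 -m creep '[[0,0,0,0.0005,0,0,0.012],[0,0,0,0.001,0,0,0.024],[0,0,0,0.001,0,0,0.036]]' | head -1;python3 -c "$Q"

```

```text
time_s: 9.07
pos [0.5818 0.0165 0.1114] yaw -98.95 turned 84.55 F [-0.56 -0.28 -0.3 ] M [0.165 0.018 0.457] w 0.16 j6 -26.8 t 9.07
time_s: 9.37
pos [0.5818 0.0165 0.1111] yaw -105.39 turned 90.99 F [-0.11 -0.09  0.76] M [0.145 0.067 0.47 ] w 0.158 j6 -33.3 t 9.37
```

```bash
python3 - <<'E'
import cv2,glob
im=cv2.imread(sorted(glob.glob("pics/sc_*.png"),key=lambda s:int(s[8:-4]))[-1])
cv2.imwrite("pics/s8z.png",cv2.resize(im[200:290,260:330],None,fx=8,fy=6.6,interpolation=cv2.INTER_CUBIC))
E
```

```text
(no output)
```

View pics/s8z.png

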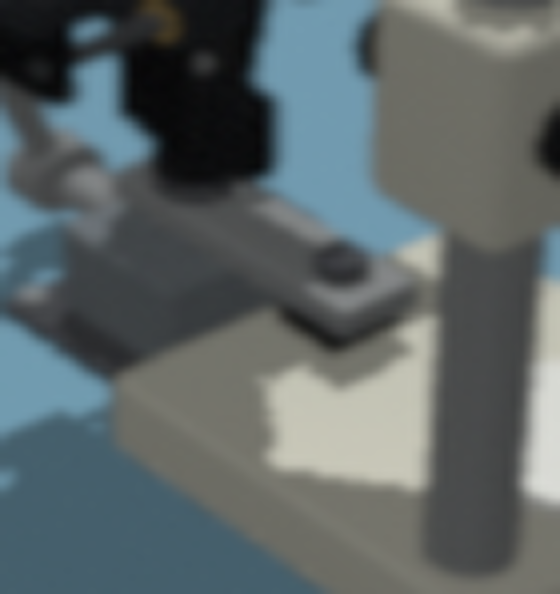

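```bash
Q='from h import *
st();cv2.imwrite("pics/sc_%d.png"%round(r.sense()["time_s"]*100),r.capture("scene"))'
python3 -m creep '[[0,0,0,0.0005,0,0,0.012],[0,0,0,0.001,0,0,0.024],[0,0,0,0.001,0,0,0.036]]' | head -1;python3 -c "$Q"
python3 -m creep '[[0,0,0,0.0005,0,0,0.012],[0,0,0,0.001,0,0,0.024],[0,0,0,0.001,0,0,0.036]]' | head -1;python3 -c "$Q"

```

```text
time_s: 9.67
pos [0.5817 0.0165 0.1107] yaw -111.83 turned 97.43 F [-0.84 -0.41 -0.21] M [0.144 0.036 0.519] w 0.158 j6 -39.7 t 9.67
time_s: 9.97
pos [0.5817 0.0166 0.1104] yaw -118.27 turned 103.87 F [-0.48  0.8  -0.38] M [0.129 0.078 0.47 ] w 0.158 j6 -46.2 t 9.97
```

```bash
cat > tr.py <<'E'
import cv2,glob,numpy as np
fs=sorted(glob.glob("pics/sc_*.png"),key=lambda s:int(s[8:-4]))
ref=cv2.imread(fs[0],0).astype(np.float32)
# phase correlation-like subpixel: ECC translation on strap end patch
def sh(im,box):
    y0,y1,x0,x1=box
    T=np.ascontiguousarray(ref[y0:y1,x0:x1]);W=np.eye(2,3,dtype=np.float32);W[0,2]=x0;W[1,2]=y0
    try:
        cc,W=cv2.findTransformECC(T,im,W,cv2.MOTION_TRANSLATION,(3,100,1e-5));return W[0,2]-x0,W[1,2]-y0
    except cv2.error: return np.nan,np.nan
for f in fs:
    im=cv2.imread(f,0).astype(np.float32)
    print(f,np.round(sh(im,(234,248,294,314)),2),np.round(sh(im,(235,244,297,308)),2),"static",np.round(sh(im,(200,232,306,330)),2))
E
python3 tr.py; python3 -c "
from h import *
p=np.array([.6027,.0867,.08]);print(proj('scene',p),proj('scene',p-[0,0,.001]))"
```

```text
pics/sc_787.png [-0.11 -0.08] [-0.02 -0.09] static [0.03 0.02]
pics/sc_817.png [-0.1   0.02] [-0.05 -0.1 ] static [0.04 0.04]
pics/sc_847.png [-0.11  0.12] [-0.16 -0.14] static [0.03 0.02]
pics/sc_877.png [-0.11  0.16] [-0.25 -0.02] static [0.04 0.04]
pics/sc_907.png [-0.32  0.21] [-0.57  0.13] static [0.04 0.03]
pics/sc_937.png [-0.11  0.67] [-0.54  0.43] static [0.04 0.02]
pics/sc_967.png [-0.11  0.65] [-0.55  0.46] static [0.06 0.01]
pics/sc_997.png [0.15 0.73] [-0.46  0.62] static [0.05 0.03]
[303.12442896 236.83237415] [303.11478626 237.1462247 ]
```

```bash
cat > q.py <<'E'
from h import *
s=r.sense();R=s["ee_rot"];y=np.degrees(np.arctan2(R[1,0],R[0,0]))
l="%.3f %.2f %.4f"%(s["time_s"],(-14.4-y)%360,s["moment"][2]); open("log.txt","a").write(l+"\n"); print(l,s["tcp_pos"][2].round(4),s["wrist_force"].round(1))
E
python3 -m creep '[[0,0,0,0.0005,0,0,0.014]]' >/dev/null;python3 q.py
python3 -m creep '[[0,0,0,0.0005,0,0,0.014]]' >/dev/null;python3 q.py
python3 -m creep '[[0,0,0,0.0005,0,0,0.014]]' >/dev/null;python3 q.py
python3 -m creep '[[0,0,0,0.0005,0,0,0.014]]' >/dev/null;python3 q.py

```

```text
10.100 106.30 0.4219 0.1102 [ 0.7 -0.5  1.3]
10.183 108.69 0.4664 0.1101 [-0.6 -0.6  0.7]
10.267 111.09 0.4479 0.11 [-0.6  0.2  1. ]
10.350 113.49 0.4752 0.1099 [-0.1  0.3  1.1]
```

```bash

python3 -m creep '[[0,0,0,0.0005,0,0,0.012]]' >/dev/null;python3 q.py
python3 -m creep '[[0,0,0,0.0005,0,0,0.012]]' >/dev/null;python3 q.py
python3 -m creep '[[0,0,0,0.0005,0,0,0.012]]' >/dev/null;python3 q.py
python3 -m creep '[[0,0,0,0.0005,0,0,0.012]]' >/dev/null;python3 q.py

```

```text
10.433 115.53 0.3984 0.1098 [-0.6 -0.5  0.3]
10.517 117.55 0.4585 0.1097 [-1.1 -0.2  1.5]
10.600 119.57 0.4822 0.1096 [ 0.1 -0.6  1.5]
10.683 121.59 0.5127 0.1095 [-1.1 -0.4  1.5]
```

```bash

python3 -m creep '[[0,0,0,0.0005,0,0,0.012]]' >/dev/null;python3 q.py
python3 -m creep '[[0,0,0,0.0005,0,0,0.012]]' >/dev/null;python3 q.py
python3 - <<'E'
from h import *
im=r.capture("scene");cv2.imwrite("pics/sc_%d.png"%round(r.sense()["time_s"]*100),im)
a=cv2.imread("pics/sc_937.png")
z=lambda i:cv2.resize(i[225:265,275:325],None,fx=8,fy=8,interpolation=cv2.INTER_CUBIC)
cv2.imwrite("pics/cmp1.png",np.hstack([z(a),z(im)]))
E
python3 tr.py | tail -1
```

```text
10.767 123.62 0.4834 0.1094 [-0.1 -0.1  1.7]
10.850 125.64 0.5139 0.1093 [-1.  -0.5  2.1]
pics/sc_1090.png [0.02 0.25] [-0.07  0.83] static [0.05 0.01]
```

View pics/cmp1.png

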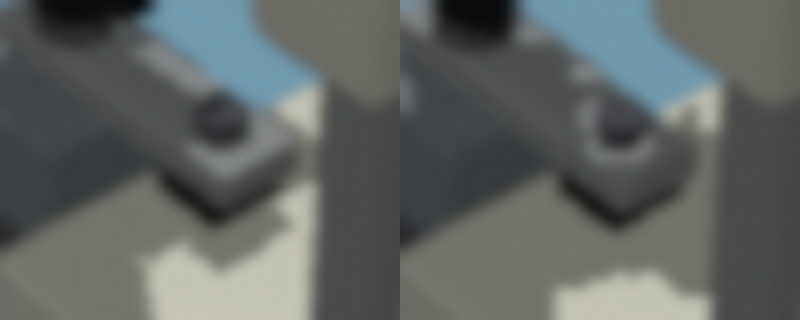

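```bash

python3 -m creep '[[0,0,0,0.0003,0,0,0.012]]' >/dev/null;python3 q.py
python3 -m creep '[[0,0,0,0.0003,0,0,0.012]]' >/dev/null;python3 q.py

```

```text
10.983 127.68 0.4748 0.1093 [-1.2  0.5  0.1]
11.067 129.70 0.5401 0.1092 [-0.6 -0.5  1.1]
```

```bash

python3 -m creep '[[0,0,0,0.0003,0,0,0.012]]' >/dev/null;python3 q.py
python3 -m creep '[[0,0,0,0.0003,0,0,0.012]]' >/dev/null;python3 q.py

```

```text
11.150 131.72 0.5474 0.1091 [-0.4 -0.9  0.5]
11.233 133.74 0.5046 0.109 [-0.7 -0.2  0.1]
```

```bash
cat >> q.py <<'E'
print(s["effort"].round(4), s["joint_velocities"][5].round(2))
E
python3 q.py
python3 -c "
from h import *
for i in range(4):
  r.capture('scene');s=r.sense();print(s['time_s'],s['moment'][2],s['effort'][5],s['joint_velocities'][5],s['joints'][5])"
```

```text
11.233 133.74 0.5046 0.109 [-0.7 -0.2  0.1]
[ -0.3676 -37.7007  15.3683   3.211    0.0795  -0.2483] -24.06
11.2833 0.497205171882128 -0.5855354480445385 4.240563312024612 -76.1810418753166
11.3333 0.4114799196284232 -0.5579456873238087 0.8635873347069429 -76.06021265607227
11.3833 0.38039307731551025 -0.4381420277059078 -0.4674792635513951 -76.05844597005546
11.4333 0.41867739921622604 -0.4240428563207388 -0.5965971623815762 -76.0866301731591
```

```bash
python3 - <<'E'
import numpy as np
d=np.loadtxt("log.txt")[:,1:]
pre=np.array([[58.7,.482],[65.2,.471],[71.65,.481],[78.1,.465],[84.55,.457],[91,.47],[97.4,.519],[103.9,.47]])
D=np.vstack([pre,d[:-1]]) if 0 else np.vstack([pre,d])
D=np.unique(D,axis=0)
# d: drop first-after-capture
D=np.array([x for x in D if round(x[0],1) not in (106.3,127.7)])
for c in range(95,150,3):
    m=D[:,0]>c; f=m*(.033+.2*np.radians(D[:,0]-c)); b=np.mean(D[:,1]-f); print(c,round(b,3),round(np.sum((D[:,1]-f-b)**2)*1e4,1))
E
```

```text
95 0.403 622.1
98 0.412 598.3
101 0.418 506.2
104 0.427 442.1
107 0.433 363.6
110 0.441 302.5
113 0.448 235.7
116 0.456 147.9
119 0.462 116.6
122 0.468 129.5
125 0.472 124.9
128 0.475 144.4
131 0.478 180.5
134 0.482 218.1
137 0.482 218.1
140 0.482 218.1
143 0.482 218.1
146 0.482 218.1
149 0.482 218.1
```

```bash
python3 -m creep '[[0.5,0,0,0,0,0,0],[0.5,0,0,0,0,0,0],[0.5,0,0,0,0,0,0],[0.5,0,0,-0.15,0,0,0],[0.5,0,0,-0.28,0,0,0]]'
python3 - <<'E'
from h import *
st()
go((.43,-.2,.22),-148)
E
```

```text
time_s: 11.85
tcp_pos: [0.5799, 0.0167, 0.1906]
ee_rot: [[-0.849, -0.528, -0.008], [-0.528, 0.849, -0.007], [0.011, -0.002, -1.0]]
wrist_force: [1.2, 0.5, 0.4]
gripper_width: 0.446
pos [0.5799 0.0167 0.1906] yaw -148.14 turned 133.74 F [1.19 0.45 0.42] M [ 0.085 -0.411 -0.004] w 0.446 j6 -76.0 t 11.85
at [0.5799 0.0167 0.1906] yaw -148.14 t 11.85 F [1.19 0.45 0.42] M [ 0.085 -0.411 -0.004] w 0.446 j [ 17.8  20.2  -9.9   0.3 -60.5 -76. ]
row [ 0.8067 -0.3498 -0.0888] [-0.0006 -0.0035 -0.0008]
```

```bash
python3 -m creep '[[0.5,0.8,-0.35,-0.09,0,0,0],[0.5,0.8,-0.35,-0.09,0,0,0],[0.5,0.8,-0.35,-0.09,0,0,0],[0.5,0.8,-0.35,-0.09,0,0,0],[0.5,0.8,-0.35,-0.09,0,0,0]]'
python3 - <<'E'
from h import *
st()
im=r.capture("scene");cv2.imwrite("pics/s9.png",im)
t=r.capture("top");cv2.imwrite("pics/t9.png",t)
a=cv2.imread("pics/scene0.png")
z=lambda i:cv2.resize(i[200:265,265:325],None,fx=6,fy=6,interpolation=cv2.INTER_CUBIC)
cv2.imwrite("pics/cmp2.png",np.hstack([z(a),z(im)]))
E
```

```text
time_s: 12.27
tcp_pos: [0.4622, -0.1543, 0.2148]
ee_rot: [[-0.849, -0.528, -0.008], [-0.528, 0.849, -0.007], [0.01, -0.002, -1.0]]
wrist_force: [-0.1, -1.7, 0.5]
gripper_width: 0.499
pos [ 0.4622 -0.1543  0.2148] yaw -148.1 turned 133.7 F [-0.07 -1.7   0.51] M [-0.031 -0.174  0.012] w 0.499 j6 -59.3 t 12.27
```

View pics/cmp2.png

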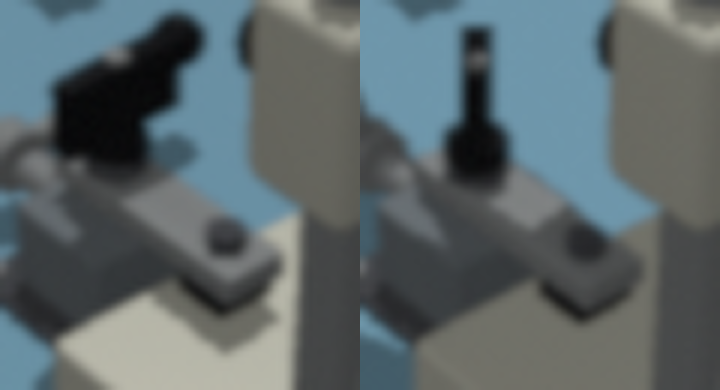

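View pics/t9.png

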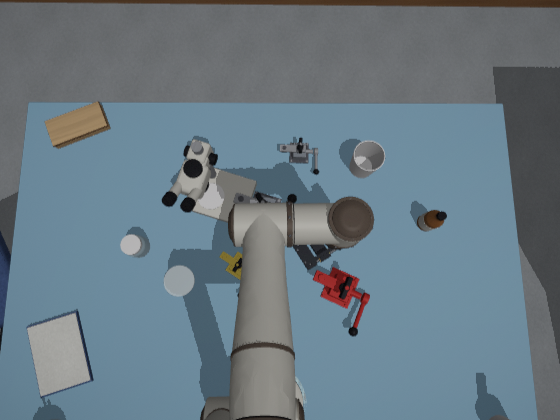

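```bash
python3 -c "
from h import *
go((.30,-.44,.25),-148)"
```

```text
at [ 0.4605 -0.1563  0.2153] yaw -148.46 t 12.3667 F [ 1.11  0.17 -0.53] M [ 0.123 -0.207  0.019] w 0.496 j [  0.7   9.8 -20.6   0.5 -60.  -59.4]
row [ 0.9518 -0.5266 -0.1046] [-0.0006 -0.0033 -0.0026]
```

```bash
python3 -m creep '[[0.5,0.95,-0.53,-0.1,0,0,0],[0.5,0.95,-0.53,-0.1,0,0,0],[0.5,0.95,-0.53,-0.1,0,0,0],[0.5,0.95,-0.53,-0.1,0,0,0],[0.5,0.95,-0.53,-0.1,0,0,0]]'
python3 - <<'E'
from h import *
st()
im=r.capture("scene");cv2.imwrite("pics/s10.png",im)
a=cv2.imread("pics/scene0.png")
z=lambda i:cv2.resize(i[200:265,265:325],None,fx=6,fy=6,interpolation=cv2.INTER_CUBIC)
cv2.imwrite("pics/cmp3.png",np.hstack([z(a),z(im)]))
E
```

```text
time_s: 12.78
tcp_pos: [0.3609, -0.3346, 0.2362]
ee_rot: [[-0.852, -0.524, -0.007], [-0.524, 0.852, -0.007], [0.01, -0.003, -1.0]]
wrist_force: [0.9, -0.6, -0.9]
gripper_width: 0.5
pos [ 0.3609 -0.3346  0.2362] yaw -148.4 turned 134.0 F [ 0.94 -0.58 -0.91] M [ 0.085 -0.248  0.04 ] w 0.5 j6 -35.1 t 12.78
```

View pics/cmp3.png

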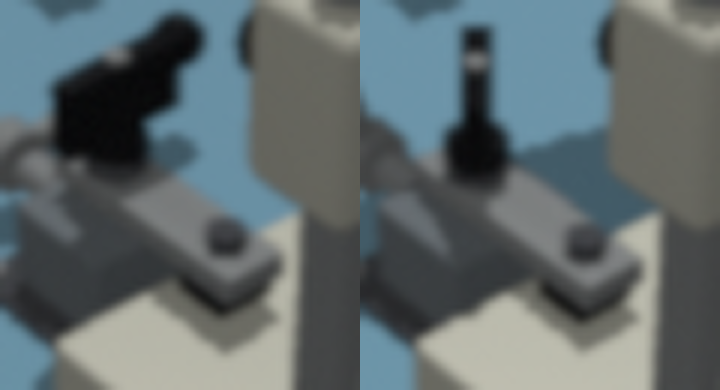

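```bash
cat > tr2.py <<'E'
import cv2,numpy as np,sys
g=lambda f:cv2.imread(f,0).astype(np.float32)
def sh(ref,im,box,fx=None):
    y0,y1,x0,x1=box
    T=np.ascontiguousarray(ref[y0:y1,x0:x1]);W=np.eye(2,3,dtype=np.float32);W[0,2]=x0;W[1,2]=y0+.8
    try:
        cc,W=cv2.findTransformECC(T,im,W,cv2.MOTION_TRANSLATION,(3,200,1e-6),None,3);return round(W[0,2]-x0,3),round(W[1,2]-y0,3),round(cc,3)
    except cv2.error: return None
if __name__=="__main__":
    a,b=g(sys.argv[1]),g(sys.argv[2])
    for n,bx in dict(end=(231,252,292,313),tip=(238,252,296,312),bolt=(233,246,298,308),mid=(232,250,286,306)).items(): print(n,sh(a,b,bx))
    for n,bx in dict(scope=(195,230,308,345),foot=(265,300,280,350)).items(): print(n,sh(a,b,bx))
E
python3 tr2.py pics/scene0.png pics/s10.png
python3 - <<'E'
from h import *
# predicted px shift for strap end
for d in (2,2.5,3,3.5,4): print(d,(proj("scene",[.603,.087,.07])-proj("scene",[.603,.087,.07+d/1000])).round(3))
E
```

```text
end (np.float32(0.063), np.float32(1.065), 0.854)
tip (np.float32(-0.022), np.float32(0.913), 0.991)
bolt (np.float32(-0.07), np.float32(1.148), 0.704)
mid (np.float32(-0.546), np.float32(0.477), 0.884)
scope (np.float32(-0.021), np.float32(0.07), 0.999)
foot (np.float32(-0.016), np.float32(-0.017), 1.0)
2 [-0.019  0.622]
2.5 [-0.024  0.778]
3 [-0.029  0.933]
3.5 [-0.034  1.089]
4 [-0.038  1.245]
```

```bash
python3 - <<'E'
import cv2,numpy as np
a=cv2.imread("pics/scene0.png",0);b=cv2.imread("pics/s10.png",0)
for c in (299,301,303,305,307,309):
    print(c);print(list(range(232,260)));print(list(a[232:260,c]));print(list(b[232:260,c]))
E
```

```text
299
[232, 233, 234, 235, 236, 237, 238, 239, 240, 241, 242, 243, 244, 245, 246, 247, 248, 249, 250, 251, 252, 253, 254, 255, 256, 257, 258, 259]
[np.uint8(130), np.uint8(127), np.uint8(125), np.uint8(122), np.uint8(111), np.uint8(98), np.uint8(90), np.uint8(86), np.uint8(87), np.uint8(95), np.uint8(105), np.uint8(110), np.uint8(99), np.uint8(81), np.uint8(70), np.uint8(60), np.uint8(44), np.uint8(27), np.uint8(35), np.uint8(66), np.uint8(92), np.uint8(103), np.uint8(106), np.uint8(109), np.uint8(127), np.uint8(160), np.uint8(176), np.uint8(180)]
[np.uint8(92), np.uint8(105), np.uint8(118), np.uint8(124), np.uint8(125), np.uint8(115), np.uint8(101), np.uint8(93), np.uint8(89), np.uint8(85), np.uint8(86), np.uint8(103), np.uint8(114), np.uint8(103), np.uint8(84), np.uint8(73), np.uint8(62), np.uint8(45), np.uint8(29), np.uint8(37), np.uint8(68), np.uint8(95), np.uint8(109), np.uint8(124), np.uint8(150), np.uint8(172), np.uint8(182), np.uint8(186)]
301
[232, 233, 234, 235, 236, 237, 238, 239, 240, 241, 242, 243, 244, 245, 246, 247, 248, 249, 250, 251, 252, 253, 254, 255, 256, 257, 258, 
[... 3966 characters left out ...]
t8(141), np.uint8(128), np.uint8(120), np.uint8(101), np.uint8(78), np.uint8(67), np.uint8(70), np.uint8(78), np.uint8(97), np.uint8(128), np.uint8(139), np.uint8(125), np.uint8(113), np.uint8(116), np.uint8(141), np.uint8(165), np.uint8(176), np.uint8(180), np.uint8(180), np.uint8(181)]
[np.uint8(84), np.uint8(84), np.uint8(84), np.uint8(84), np.uint8(91), np.uint8(121), np.uint8(159), np.uint8(175), np.uint8(166), np.uint8(148), np.uint8(133), np.uint8(123), np.uint8(104), np.uint8(80), np.uint8(69), np.uint8(74), np.uint8(84), np.uint8(109), np.uint8(131), np.uint8(127), np.uint8(115), np.uint8(119), np.uint8(145), np.uint8(170), np.uint8(182), np.uint8(185), np.uint8(185), np.uint8(186)]
```

```bash
python3 - <<'E'
import cv2,numpy as np
from scipy.ndimage import map_coordinates
from scipy.optimize import least_squares
a=cv2.imread("pics/scene0.png").astype(float);b=cv2.imread("pics/s10.png").astype(float)
def fit(r0,r1,c0,c1,ch):
    rr,cc=np.mgrid[r0:r1,c0:c1]
    A=a[...,ch]
    B=b[...,ch]
    def f(p):
        s,x,g,o=p
        return (g*map_coordinates(A,[rr-s,cc-x],order=3)+o-map_coordinates(B,[rr,cc],order=0)).ravel()
    s=least_squares(f,[1,0,1,0]);J=np.linalg.inv(s.jac.T@s.jac)*2*s.cost/len(s.fun)
    return s.x.round(3),np.sqrt(J[0,0]).round(3),np.sqrt(2*s.cost/len(s.fun)).round(1)
for bx in((245,253,299,307),(246,253,300,306),(244,250,300,306),(247,254,295,301),(244,252,303,309)):
    for ch in range(3): print(bx,*fit(*bx,ch))
E
```

```text
(245, 253, 299, 307) [ 0.996 -0.018  1.023  0.676] 0.011 1.3
(245, 253, 299, 307) [ 0.994 -0.036  1.018  1.11 ] 0.011 1.3
(245, 253, 299, 307) [ 1.001 -0.034  1.021  0.939] 0.01 1.2
(246, 253, 300, 306) [ 0.984 -0.016  1.039 -0.181] 0.012 0.9
(246, 253, 300, 306) [ 0.986 -0.037  1.035  0.188] 0.012 1.0
(246, 253, 300, 306) [ 0.993 -0.036  1.04  -0.165] 0.01 0.9
(244, 250, 300, 306) [ 1.119 -0.072  1.03  -1.432] 0.018 1.7
(244, 250, 300, 306) [ 1.122 -0.079  1.014  0.192] 0.018 1.7
(244, 250, 300, 306) [ 1.125 -0.081  1.025 -0.836] 0.017 1.6
(247, 254, 295, 301) [ 9.980e-01 -3.000e-03  1.133e+00 -4.560e+00] 0.125 4.3
(247, 254, 295, 301) [ 1.073  0.066  1.127 -4.23 ] 0.126 4.8
(247, 254, 295, 301) [ 1.078  0.061  1.136 -4.438] 0.136 4.8
(244, 252, 303, 309) [9.970e-01 1.000e-03 1.017e+00 1.015e+00] 0.025 1.5
(244, 252, 303, 309) [ 1.001 -0.009  1.011  1.448] 0.025 1.5
(244, 252, 303, 309) [ 1.004 -0.012  1.014  1.32 ] 0.024 1.4
```

```bash
python3 -c "
from h import *
go((.50,-.2,.23),-17.5)"
python3 -m creep '[[0.6,0,0,0,0,0,-0.2],[0.6,0,0,0,0,0,-0.2],[0.6,0,0,0,0,0,-0.2],[0.6,0,0,0,0,0,-0.2],[0.6,0,0,0,0,0,-0.2]]' |head -1
python3 -m creep '[[0.6,0,0,0,0,0,-0.2],[0.6,0,0,0,0,0,-0.2],[0.6,0,0,0,0,0,-0.2],[0.6,0,0,0,0,0,-0.2],[0.6,0,0,0,0,0,-0.2]]' |head -1
python3 -m creep '[[0.6,0,0,0,0,0,-0.2],[0.6,0,0,0,0,0,-0.2],[0.6,0,0,0,0,0,-0.2],[0.6,0,0,0,0,0,-0.2],[0.6,0,0,0,0,0,-0.2]]' |head -1
python3 -c "
from h import *
go((.50,-.2,.22),-17.5)"
```

```text
at [ 0.3582 -0.3395  0.237 ] yaw -148.75 t 12.8333 F [ 0.45 -3.19  1.57] M [-0.407 -0.112  0.038] w 0.498 j [-24.1   9.3 -18.1   0.8 -62.9 -34.9]
row [-0.6456  0.1522  0.0153] [ 0.0036 -0.0034 -0.7291]
time_s: 13.25
time_s: 13.67
time_s: 14.08
at [ 0.3597 -0.3389  0.2366] yaw -40.75 t 14.0833 F [ 0.07 -1.37  0.3 ] M [ 0.061 -0.037  0.001] w 0.603 j [-24.    9.3 -18.    0.7 -62.8  72.9]
row [ 0.0522 -0.6565  0.0478] [ 0.0037  0.0006 -0.1292]
```

```bash
python3 -m creep '[[0.6,0.052,-0.656,0.05,0.0037,0,-0.129],[0.6,0.052,-0.656,0.05,0.0037,0,-0.129],[0.6,0.052,-0.656,0.05,0.0037,0,-0.129],[0.6,0.052,-0.656,0.05,0.0037,0,-0.129],[0.6,0.052,-0.656,0.05,0.0037,0,-0.129]]' |head -1
python3 -c "
from h import *
k=arc(1.75);go((k[0],k[1],.21),-17.5)"
```

```text
time_s: 14.5
at [ 0.502  -0.1976  0.219 ] yaw -17.37 t 14.5 F [-0.24 -0.32 -0.48] M [-0.14   0.016 -0.036] w 0.602 j [ -4.3  14.7 -13.3  -0.1 -62.   77. ]
row [ 0.156  -0.5043  0.0303] [-0.0003  0.0004  0.0007]
```

```bash
python3 -m creep '[[0.6,0.156,-0.504,0.03,0,0,0],[0.6,0.156,-0.504,0.03,0,0,0],[0.6,0.156,-0.504,0.03,0,0,0],[0.6,0.156,-0.504,0.03,0,0,0],[0.6,0.156,-0.504,0.03,0,0,0]]' |head -1
python3 - <<'E'
from h import *
k=arc(1.75);go((k[0],k[1],.13),-17.5)
cv2.imwrite("pics/w11.png",r.capture("wrist"))
E
```

```text
time_s: 14.92
at [ 0.5954 -0.0619  0.2088] yaw -17.02 t 14.9167 F [-0.57 -0.24 -0.15] M [-0.071  0.06   0.01 ] w 0.599 j [  9.5  20.8  -6.   -0.1 -63.2  63.5]
row [-0.0062  0.0209  0.2626] [-0.0005  0.0001  0.0027]
```

View pics/w11.png

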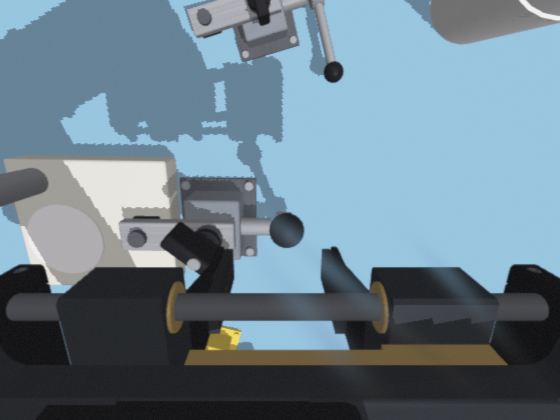

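```bash
python3 -m creep '[[0.6,-0.006,0.021,0.05,0,0,0.0027],[0.6,-0.006,0.021,0.12,0,0,0.0027],[0.6,-0.006,0.021,0.2,0,0,0.0027],[0.6,-0.006,0.021,0.27,0,0,0.0027],[0.6,-0.006,0.021,0.27,0,0,0.0027]]' |head -1
python3 - <<'E'
from h import *
k=arc(1.75);go(k,-17.5)
cv2.imwrite("pics/w12.png",r.capture("wrist"))
E
```

```text
time_s: 15.38
at [ 0.5864 -0.0698  0.1233] yaw -17.7 t 15.3833 F [-0.19  0.32 -0.41] M [-0.031  0.055 -0.005] w 0.604 j [  8.8  25.1 -12.8  -0.2 -52.7  63.6]
row [ 0.0147 -0.0138 -0.0113] [ 0.0007  0.0036 -0.0011]
```

View pics/w12.png

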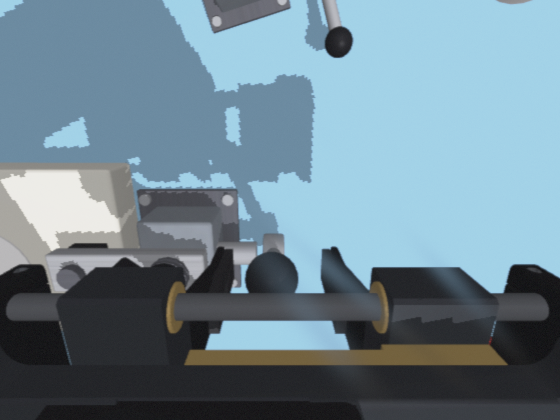

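```bash
python3 -m creep '[[0.6,0.012,-0.01,-0.011,0,0.0036,0],[0,0.012,-0.01,-0.011,0,0.0036,0],[0,0.012,-0.01,-0.011,0,0.0036,0],[0,0.012,-0.01,-0.011,0,0.0036,0],[0,0.012,-0.01,-0.011,0,0.0036,0]]' |head -1
python3 - <<'E'
from h import *
ang()
for a in (1.55,1.35,1.15,.95): go(arc(a))
E
```

```text
time_s: 15.85
lever ang 1.7491930238734918 rad 0.10864842018051828 lat -0.0005461643859980212
at [ 0.5928 -0.0681  0.1301] yaw -17.64 t 15.85 F [-1.01 -0.14  0.45] M [0.016 0.038 0.009] w 0.382 j [  9.1  24.7 -12.4   0.2 -52.6  63.1]
row [-0.0716 -0.0016 -0.0061] [ 0.0002 -0.0019 -0.0008]
at [ 0.5928 -0.0681  0.1301] yaw -17.64 t 15.85 F [-1.01 -0.14  0.45] M [0.016 0.038 0.009] w 0.382 j [  9.1  24.7 -12.4   0.2 -52.6  63.1]
row [-0.1414 -0.0015 -0.01  ] [ 0.0002 -0.0019 -0.0008]
at [ 0.5928 -0.0681  0.1301] yaw -17.64 t 15.85 F [-1.01 -0.14  0.45] M [0.016 0.038 0.009] w 0.382 j [  9.1  24.7 -12.4   0.2 -52.6  63.1]
row [-2.105e-01 -1.300e-03  1.000e-04] [ 0.0002 -0.0019 -0.0008]
at [ 0.5928 -0.0681  0.1301] yaw -17.64 t 15.85 F [-1.01 -0.14  0.45] M [0.016 0.038 0.009] w 0.382 j [  9.1  24.7 -12.4   0.2 -52.6  63.1]
row [-0.2763 -0.0012  0.0237] [ 0.0002 -0.0019 -0.0008]
```

```bash
python3 -m creep '[[0,0,0,0.01,0,0,0],[0,0,0,0.01,0,0,0],[0,0,0,0.01,0,0,0]]' |head -1
python3 - <<'E'
from h import *
ang()
for a in (1.55,1.35,1.15,.95): go(arc(a))
E
```

```text
time_s: 16.1
lever ang 1.7615051785813254 rad 0.10723675052021074 lat -0.0010348998680857287
at [ 0.5934 -0.0688  0.1283] yaw -17.61 t 16.1 F [-0.38 -3.93  5.31] M [-0.902  0.276 -0.018] w 0.306 j [  9.   24.9 -12.5   0.3 -52.3  63.1]
row [-0.074  -0.0033 -0.0122] [ 0.0004 -0.0025 -0.0006]
at [ 0.5934 -0.0688  0.1283] yaw -17.61 t 16.1 F [-0.38 -3.93  5.31] M [-0.902  0.276 -0.018] w 0.306 j [  9.   24.9 -12.5   0.3 -52.3  63.1]
row [-0.1438 -0.0031 -0.0162] [ 0.0004 -0.0025 -0.0006]
at [ 0.5934 -0.0688  0.1283] yaw -17.61 t 16.1 F [-0.38 -3.93  5.31] M [-0.902  0.276 -0.018] w 0.306 j [  9.   24.9 -12.5   0.3 -52.3  63.1]
row [-0.213  -0.003  -0.0063] [ 0.0004 -0.0025 -0.0006]
at [ 0.5934 -0.0688  0.1283] yaw -17.61 t 16.1 F [-0.38 -3.93  5.31] M [-0.902  0.276 -0.018] w 0.306 j [  9.   24.9 -12.5   0.3 -52.3  63.1]
row [-0.2788 -0.0029  0.0172] [ 0.0004 -0.0025 -0.0006]
```

```bash
python3 -m creep '[[0,-0.074,0.002,-0.012,0,0,0],[0,-0.144,0.002,-0.016,0,0,0],[0,-0.213,0.002,-0.006,0,0,0],[0,-0.279,0.002,0.017,0,0,0],[0,-0.279,0.002,0.017,0,0,0]]' |head -1
python3 - <<'E'
from h import *
ang()
for a in (.75,.55,.35,.15,0): go(arc(a))
E
```

```text
time_s: 16.52
lever ang 0.9272230725860943 rad 0.10605913377837856 lat -0.0009181411610684167
at [ 0.5112 -0.0427  0.1224] yaw -17.63 t 16.5167 F [-2.16  4.24  2.54] M [ 1.314  0.693 -0.06 ] w 0.305 j [ 13.5  18.1 -24.7   0.2 -46.9  58.7]
row [-0.0511 -0.0029  0.0358] [-0.0003 -0.0023 -0.0007]
at [ 0.5112 -0.0427  0.1224] yaw -17.63 t 16.5167 F [-2.16  4.24  2.54] M [ 1.314  0.693 -0.06 ] w 0.305 j [ 13.5  18.1 -24.7   0.2 -46.9  58.7]
row [-0.1025 -0.0027  0.0831] [-0.0003 -0.0023 -0.0007]
at [ 0.5112 -0.0427  0.1224] yaw -17.63 t 16.5167 F [-2.16  4.24  2.54] M [ 1.314  0.693 -0.06 ] w 0.305 j [ 13.5  18.1 -24.7   0.2 -46.9  58.7]
row [-0.1435 -0.0026  0.1397] [-0.0003 -0.0023 -0.0007]
at [ 0.5112 -0.0427  0.1224] yaw -17.63 t 16.5167 F [-2.16  4.24  2.54] M [ 1.314  0.693 -0.06 ] w 0.305 j [ 13.5  18.1 -24.7   0.2 -46.9  58.7]
row [-0.1725 -0.0025  0.2033] [-0.0003 -0.0023 -0.0007]
at [ 0.5112 -0.0427  0.1224] yaw -17.63 t 16.5167 F [-2.16  4.24  2.54] M [ 1.314  0.693 -0.06 ] w 0.305 j [ 13.5  18.1 -24.7   0.2 -46.9  58.7]
row [-0.1856 -0.0024  0.2541] [-0.0003 -0.0023 -0.0007]
```

```bash
python3 -m creep '[[0,-0.051,-0.003,0.036,0,0,0],[0,-0.1025,-0.003,0.083,0,0,0],[0,-0.1435,-0.003,0.14,0,0,0],[0,-0.1725,-0.003,0.203,0,0,0],[0,-0.1856,-0.003,0.252,0,0,0]]' |head -1
python3 - <<'E'
from h import *
ang()
for a in (.1,0,-.05): go(arc(a))
E
```

```text
time_s: 16.93
lever ang 0.001825327938419441 rad 0.10584986075549892 lat -0.0004167641241472742
at [ 0.458  -0.0254  0.0461] yaw -17.62 t 16.9333 F [-0.42 -4.64  5.17] M [-1.214 -0.158 -0.063] w 0.299 j [ 17.3  20.6 -36.6   0.4 -32.4  54.7]
row [ 0.0105 -0.0014 -0.033 ] [-0.0002 -0.0023 -0.0007]
at [ 0.458  -0.0254  0.0461] yaw -17.62 t 16.9333 F [-0.42 -4.64  5.17] M [-1.214 -0.158 -0.063] w 0.299 j [ 17.3  20.6 -36.6   0.4 -32.4  54.7]
row [ 0.0027 -0.0014  0.0011] [-0.0002 -0.0023 -0.0007]
at [ 0.458  -0.0254  0.0461] yaw -17.62 t 16.9333 F [-0.42 -4.64  5.17] M [-1.214 -0.158 -0.063] w 0.299 j [ 17.3  20.6 -36.6   0.4 -32.4  54.7]
row [ 0.     -0.0014  0.0184] [-0.0002 -0.0023 -0.0007]
```

```bash
python3 -m creep '[[0,0.001,0,0.01,0,0,0],[0,0.001,0,0.014,0,0,0],[0,0.001,0,0.014,0,0,0]]' |head -1
python3 - <<'E'
from h import *
ang();st()
E
```

```text
time_s: 17.18
lever ang -0.03707733070827626 rad 0.10587657008305304 lat -0.0005711176322515203
pos [ 0.4573 -0.0254  0.042 ] yaw -17.63 turned 3.23 F [-3.67  2.64  3.36] M [0.484 0.893 0.052] w 0.296 j6 54.8 t 17.18
```

```bash
python3 -m creep '[[0,0.001,0,0.01,0,0,0],[0,0.001,0,0.014,0,0,0],[0,0.001,0,0.014,0,0,0]]' |head -1
python3 - <<'E'
from h import *
ang();st()
cv2.imwrite("pics/w13.png",r.capture("wrist"))
E
```

```text
time_s: 17.43
lever ang -0.05481710828800568 rad 0.10534342629671675 lat -0.0005091937703901684
pos [ 0.4576 -0.0254  0.0401] yaw -17.58 turned 3.18 F [-7.74  1.17 21.9 ] M [0.274 2.059 0.036] w 0.296 j6 54.8 t 17.43
```

View pics/w13.png

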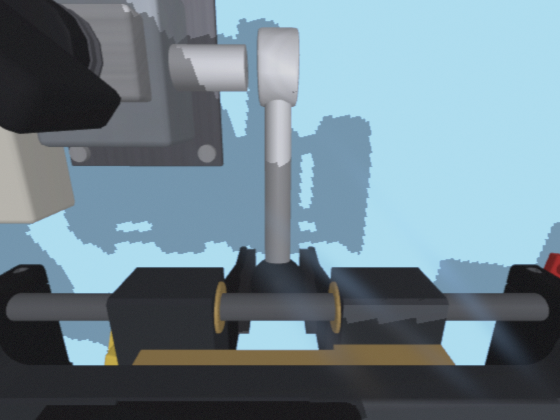

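```bash
python3 -m creep '[[0.6,0,0,0,0,0,0],[0.6,0,0,0,0,0,0],[0.6,0,0,0,0,0,0],[0.6,0,0,-0.1,0,0,0],[0.6,0,0,-0.2,0,0,0]]' |head -1
python3 -c "
from h import *
go((.33,-.2,.25))"
```

```text
time_s: 17.9
at [ 0.4561 -0.0257  0.099 ] yaw -17.6 t 17.9 F [ 1.04 -0.06 -0.79] M [-0.04  -0.117 -0.035] w 0.56 j [ 17.4  15.4 -33.3   0.2 -41.5  54.9]
row [-0.2258  0.6833 -0.4998] [ 0.0014  0.0006 -0.0006]
```

```bash
python3 -m creep '[[0.6,0,0,-0.13,0,0,0],[0.6,0,0,-0.26,0,0,0],[0.6,0,0.1,-0.4,0,0,0],[0.6,0,0.25,-0.45,0,0,0],[0.6,0,0.4,-0.5,0,0,0]]' |head -1
python3 -c "
from h import *
go((.36,-.34,.24))"
```

```text
time_s: 18.32
at [ 0.4266 -0.122   0.2452] yaw -17.43 t 18.3167 F [ 0.08  0.3  -0.38] M [-0.127 -0.154 -0.016] w 0.598 j [  5.3   3.7 -23.1   0.2 -63.2  67.2]
row [0.0058 0.7597 0.0193] [ 0.0009 -0.0006  0.0004]
```

```bash
python3 -m creep '[[0.6,0,0.76,0.02,0,0,0],[0.6,0,0.76,0.02,0,0,0],[0.6,0,0.76,0.02,0,0,0],[0.6,0,0.76,0.02,0,0,0],[0.6,0,0.76,0.02,0,0,0]]' |head -1
python3 - <<'E'
from h import *
st()
im=r.capture("scene");cv2.imwrite("pics/s14.png",im)
t=r.capture("top");cv2.imwrite("pics/t14.png",t)
z=lambda i:cv2.resize(i[195:265,255:325],None,fx=5,fy=5,interpolation=cv2.INTER_CUBIC)
cv2.imwrite("pics/cmp4.png",np.hstack([z(im),cv2.resize(t[180:250,225:295],None,fx=5,fy=5,interpolation=cv2.INTER_CUBIC)]))
def kn(): 
    pass
E
python3 tr2.py pics/s10.png pics/s14.png
```

```text
time_s: 18.73
pos [ 0.3632 -0.3224  0.2398] yaw -17.43 turned 3.03 F [2.17 0.54 0.06] M [ 0.009 -0.158 -0.011] w 0.599 j6 94.8 t 18.73
end (np.float32(-0.029), np.float32(0.144), 0.993)
tip (np.float32(-0.006), np.float32(0.201), 0.991)
bolt (np.float32(-0.095), np.float32(0.299), 0.969)
mid (np.float32(-0.106), np.float32(0.062), 0.988)
scope (np.float32(-0.013), np.float32(0.058), 0.999)
foot (np.float32(-0.007), np.float32(-0.016), 1.0)
```

View pics/cmp4.png

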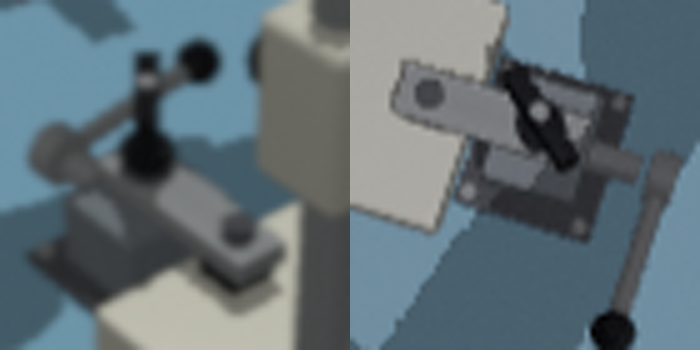

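```bash
python3 - <<'E'
import cv2,numpy as np
a=cv2.imread("pics/top0.png",0);b=cv2.imread("pics/t14.png",0)
# knob blob
for i in(a,b):
    p=i[236:256,266:290]<60; ys,xs=np.nonzero(p);print(xs.mean()+266,ys.mean()+236,len(xs))
from tr2 import *
A=g("pics/scene0.png");B=g("pics/s14.png");print("scope",sh(A,B,(265,300,280,350)),sh(A,B,(195,230,308,345)))
E
```

```text
276.98333333333335 245.58333333333334 60
277.1 245.81666666666666 60
scope (np.float32(-0.014), np.float32(-0.016), 1.0) (np.float32(-0.025), np.float32(0.056), 0.999)
```

```bash
python3 - <<'E'
import cv2,numpy as np
from scipy.ndimage import map_coordinates
from scipy.optimize import least_squares
I={n:cv2.imread(f"pics/{n}.png").astype(float)[...,1] for n in("scene0","s10","s14")}
def fit(A,B,r0,r1,c0,c1,s0):
    rr,cc=np.mgrid[r0:r1,c0:c1]
    def f(p):
        s,x,g,o=p
        return (g*map_coordinates(A,[rr-s,cc-x],order=3)+o-B[r0:r1,c0:c1]).ravel()
    s=least_squares(f,[s0,0,1,0]);return s.x.round(3),np.sqrt(2*s.cost/len(s.fun)).round(2)
for bx in((245,253,299,307),(246,253,300,306),(244,250,300,306),(244,252,303,309),(238,252,299,307)):
    print(bx,fit(I["s10"],I["s14"],*bx,.2),fit(I["scene0"],I["s14"],*bx,1.))
for c in(301,303,305): print([int(v) for v in I["s10"][240:258,c]],'\n',[int(v) for v in I["s14"][240:258,c]])
E
```

```text
(245, 253, 299, 307) (array([ 0.241, -0.083,  0.96 ,  3.487]), np.float64(2.08)) (array([ 1.238, -0.128,  0.973,  4.788]), np.float64(2.66))
(246, 253, 300, 306) (array([ 0.184, -0.088,  0.988,  1.926]), np.float64(1.84)) (array([ 1.169, -0.132,  1.02 ,  2.252]), np.float64(1.97))
(244, 250, 300, 306) (array([ 0.401, -0.063,  0.992, -1.629]), np.float64(1.92)) (array([ 1.511, -0.186,  0.997, -0.516]), np.float64(2.61))
(244, 252, 303, 309) (array([ 0.391, -0.078,  0.93 ,  5.395]), np.float64(2.4)) (array([ 1.463, -0.174,  0.947,  5.967]), np.float64(2.87))
(238, 252, 299, 307) (array([ 3.470e-01, -1.000e-03,  9.700e-01,  1.997e+00]), np.float64(2.52)) (array([1.35 , 0.052, 0.926, 6.216]), np.float64(5.82))
[62, 50, 47, 71, 104, 120, 114, 94, 78, 69, 57, 38, 33, 61, 96, 109, 114, 129] 
 [65, 55, 48, 59, 88, 116, 118, 100, 81, 70, 59, 42, 31, 55, 90, 106, 114, 134]
[64, 51, 46, 71, 108, 126, 126, 110, 85, 70, 64, 50, 50, 79, 102, 110, 113, 131] 
 [66, 57, 47, 56, 86, 117, 126, 115, 91, 73, 67, 56, 53, 79, 101, 109, 114, 134]
[73, 73, 83, 101, 119, 124, 111, 87, 69, 61, 49, 55, 82, 102, 110, 113, 131, 165] 
 [77, 73, 74, 95, 115, 123, 114, 92, 73, 64, 54, 53, 80, 102, 110, 114, 132, 166]
```

```bash
python3 -c "
from station import r
print(r.finish_job(), r.sense()['time_s'])"
```

```text
the job is handed in; nothing more can be done
the job is handed in; nothing more can be done
```

I opened the clamp lever to its stop, wound the wing nut about 134° (2.33 rad) clockwise, closed the lever to its stop and let go. The job was handed in at about 19 s of the 72 s allowed.

**What the last checks showed:**
- **Lever:** the knob is back at its starting closed position to within about 0.25 px in the top view. Closing took about 5 N near the end, and the force on the tool jumped to about 22 N at the stop.
- **Pad contact:** the winding torque was level at about 0.47 N m, then climbed from roughly 120–127° of turn. That puts the nut an estimated 0.1–0.25 rad past first contact. In the pictures the strap had dropped about 3.2 mm, against 3.5 mm if it were still free, which agrees with light contact.
- **Microscope:** its foot shows a shift of less than 0.02 px in the scene camera.
- **Glassware:** nothing was near it during the moves, but I did not measure it separately.
- **Robot:** the arm is clear of everything, with the gripper open.

**What disagreed or stays uncertain:**
- **Closing movement:** the strap's visible edges moved down a further 0.7–1.3 mm as the lever closed, while the pad's lower edge barely moved. I read this as the rubber compressing. A remaining gap of a few tenths of a millimetre before closing cannot be ruled out.
- **Torque readings:** they scattered by about ±0.025 N m, so the exact contact angle is only known to within a few degrees.

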